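# Shut the gas and stow the flash-point kit in its foam tray

## Task

The flash-point tests are finished for today. First shut the gas: turn the cock's red lever clockwise until it stands square across the pipe (it has no stop there, so do not go past). Then put the kit away: press every part that is still out - on the white wipe, or the cup on the heater - fully home into its own cutout in the foam of the tray, and leave the glass beaker and the sample jar standing where they are.

Things in the scene. Friction and masses are not known exactly. Their poses are not given: they have to be found in the camera images.
- gas_lever (a joint): Red lever on top of the brass gas cock, turning about a vertical axis. Radians: 0 = in line with the copper pipe (open, lever pointing along -x of cock_axis), growing clockwise seen from above; 1.571 = square across the pipe, pointing along +y of cock_axis (shut). No stop at shut: it turns on from there to 2.1, and back to -0.15. Stays where left (0.12 N m).
- lever_grip (a point): Point on the middle of the red lever's bar, 55 mm out from the cock's axis, half-way through its 10 mm thickness. The bar is 12 mm wide and reaches from 5 to 80 mm from the axis, 87 mm above the bench; x axis along the bar, free end towards -x. 25 mm of free space under the bar.
- cock_axis (a point): Point on the gas cock's vertical axis at the height of the lever's bar (fixed to the apparatus). Its x axis lies along the copper pipe through the cock.
- heater_top (a point): Centre of the top face of the gas heater's square steel plate (156 mm, 55 mm above the bench) on which the cup stands at the start. Fixed; at x +115, y -65 mm of it a thin post, 160 mm tall, carries the test-flame arm, 155 mm above the bench, along +y to y +30.
- snap_mid (a point): Snap gauge: U-shaped steel frame 24 mm high with a black insulating grip. Back bar 70 mm long (along x), 12 mm wide; from each end of it a leg 12 mm wide reaches 30 mm further towards +y. Gripped across the middle of the back bar (12 mm, jaws closing along y). Site: the point to grip, half-way up; it goes in as it stands, its x, y axes along those of its _pocket.
- tee_mid (a point): Filling-level gauge: brass T, 24 mm high. Stem 12 mm wide along x, from x -28 to +18 mm; crossbar 8 mm thick, 56 mm long along y, from x +18 to +26. Gripped across the stem (12 mm, jaws closing along y). Site: the point to grip, half-way up; it goes in as it stands, its x, y axes along those of its _pocket.
- block_mid (a point): Thermometer check block: copper-coloured rectangular block 60 (x) by 22 (y) by 26 mm high with three bores in its top. Gripped across 22 mm (jaws closing along y). It may go in either end first. Site: the point to grip, half-way up; it goes in as it stands, its x, y axes along those of its _pocket.
- bracket_mid (a point): Angle bracket: aluminium L, 24 mm high. Long leg 10 mm thick along x, from x -40 to +30 mm; short leg 10 mm thick (x +20 to +30) reaching from it to y +40. Gripped across the long leg (10 mm, jaws closing along y). Site: the point to grip, half-way up; it goes in as it stands, its x, y axes along those of its _pocket.
- zee_mid (a point): Thermometer clamp: blue metal Z, 24 mm high. Bar 12 mm wide along x, from x -28 to +28; its last 10 mm at the +x end reach out to y +26, those at the -x end to y -26. Gripped across the bar (12 mm, jaws closing along y). It may go in either end first. Site: the point to grip, half-way up; it goes in as it stands, its x, y axes along those of its _pocket.
- ibar_mid (a point): Setting gauge: dark steel I, 24 mm high, a brass dot on top. Web 12 mm wide along x, from x -26 to +26; at each end a head 8 mm thick, 32 mm long along y. Gripped across the web (12 mm, jaws closing along y). It may go in either end first. Site: the point to grip, half-way up; it goes in as it stands, its x, y axes along those of its _pocket.
- cup_mid (a point): Brass test cup, 48 mm outside diameter, 34 mm high, with a lug 14 mm wide on its side reaching to x +44 mm (4 to 20 mm above its foot); cold; stands on the heater plate at the start. Gripped across its diameter near the rim (48 mm, jaws closing along y, square to the lug). Site: the point to grip, half-way up; it goes in as it stands, its x, y axes along those of its _pocket.
- snap_pocket (a point): Cutout for the U-shaped snap gauge, 13 mm deep, blue floor, 2.5 mm larger than the part all round. Site: in its mouth, level with the foam's top: the part's _mid point comes to this x, y, and 1 mm below it when fully home. Its axes are those the part's _mid point must take up.
- tee_pocket (a point): Cutout for the T-shaped level gauge, 13 mm deep, blue floor, 2.5 mm larger than the part all round. Site: in its mouth, level with the foam's top: the part's _mid point comes to this x, y, and 1 mm below it when fully home. Its axes are those the part's _mid point must take up.
- block_pocket (a point): Cutout for the check block, 13 mm deep, blue floor, 2.5 mm larger than the part all round. Site: in its mouth, level with the foam's top: the part's _mid point comes to this x, y, and level with it when fully home. Its axes are those the part's _mid point must take up.
- bracket_pocket (a point): Cutout for the L-shaped bracket, 13 mm deep, blue floor, 2.5 mm larger than the part all round. Site: in its mouth, level with the foam's top: the part's _mid point comes to this x, y, and 1 mm below it when fully home. Its axes are those the part's _mid point must take up.
- zee_pocket (a point): Cutout for the Z-shaped clamp, 13 mm deep, blue floor, 2.5 mm larger than the part all round. Site: in its mouth, level with the foam's top: the part's _mid point comes to this x, y, and 1 mm below it when fully home. Its axes are those the part's _mid point must take up.
- ibar_pocket (a point): Cutout for the I-shaped setting gauge, 13 mm deep, blue floor, 2.5 mm larger than the part all round. Site: in its mouth, level with the foam's top: the part's _mid point comes to this x, y, and 1 mm below it when fully home. Its axes are those the part's _mid point must take up.
- cup_pocket (a point): Cutout for the cup (round with a slot for the lug), 13 mm deep, blue floor, 2.5 mm larger than the part all round. Site: in its mouth, level with the foam's top: the part's _mid point comes to this x, y, and 4 mm above it when fully home. Its axes are those the part's _mid point must take up.
- tray_mid (a point): Middle of the top face of the foam in the fixed kit tray (198 x 308 mm), 42 mm above the bench. On the walls of each cutout two or three springy foam lips, 20 to 46 mm long, bulge 4.5 mm inwards just under the mouth: a part laid in rests on these lips, about 11 mm too high, and must be pressed past them, straight down at its _mid point (about 3 to 12 N); they then hold it.
- beaker_rim (a point): Bystander: centre of the rim of a glass beaker, 68 mm across and 85 mm tall. Leave it standing where it is.
- sample_jar: Bystander: amber sample jar with black lid, 56 mm across, 75 mm tall; origin under its centre. Leave it standing where it is.

How it is judged:
By the outcome, as a careful person would: the job done as asked, in the order asked, and still so for the second after the job is handed in, with the robot touching nothing.
Of snap, tee, block, bracket, zee, ibar, cup only 5 to 7 are there at a start; the rules pass over those that are not, and their reading is None.
At some moment in a run one of snap, tee, block, bracket, zee, ibar, cup may be knocked a few centimetres aside while the robot is not near it.
Once in a run the grip may slacken for a moment while it holds something.
It also fails if it takes over 210 s, if anything falls off the work surface, if the arm or the gripper's body presses on something with over 40 N, if the wrist force passes 120 N, or if a joint passes its speed limit or range.

## Robot

A 6-joint arm with a two-finger parallel gripper is mounted at the origin on the work surface. World frame = base frame: x ahead of the robot, y to its left, z up, the work surface at z = 0. Lengths are in mm, angles in degrees, forces in N, time in s.
With the tool pointing down it reaches from about 350 to 850 mm from the base axis. Payload 8.1 kg.
Tool frame: the origin (TCP) lies at the very end of the fingers, on their centre line; the grasp point (between the pads) lies r.tcp_to_grasp behind it (r.tcp_to_grasp is the distance from the TCP to the grasp point, in mm); z points along the fingers, y is the line along which they close (so a half turn about z gives the same grasp; the last joint's range is limited). The gripper opens to 85 mm and grips with 20 to 120 N. Pads are 22 mm wide; open, the fingers measure 114 mm over their backs; the gripper's body (76 mm by 85 mm) begins 54 mm behind the grasp point. The pads swing forward as they close: fully open they stand 13 mm farther back than shut.
Start: joints at [-68.434, 7.471, 85.268, -0, 87.261, -4.893], TCP at [267.356, -537.146, 231.292] pointing down, gripper open.
Joint ranges: [-169.43, 169.43], [-51.17, 129.36], [1.28, 143.12], [-76.62, 256.62], [0, 156.53], [-152.29, 152.29]. Speed limits (degrees/s): [136.94, 136.94, 159.86, 180, 180, 180].

## Interface

Orientations are given as [roll, pitch, yaw] about the fixed x, y, z axes, in that order (R = Rz(yaw) Ry(pitch) Rx(roll)).
In Python, from bench import r gives the robot as it stands.
- The arm moves only by the shell command python3 -m handwheel 'ROWS' [OPENING] [FORCE]. ROWS is JSON, a list of rows, each a list of 4 numbers: the shift along the tool's x, y, z in m, then the turn about the tool's z in degrees. A call has 1 to 10 rows; each row shifts and turns the commanded pose from where the row before left it, along the tool's axes as they then stand; what a row does not reach is not made up. A row lasts 1/10 s, in which the tool goes at most 50 mm and 8.59 degrees, less where a joint would pass 70% of its speed; a pose out of reach is approached as far as the arm can. A call is refused whole if a number of a shift passes 0.05 or a number of a turn 8.59, either way. A call with a gripper value outside its range is refused whole. OPENING is the finger opening in m, from 0 to 0.0854, set as the call begins (- or left out, the last holds). The fingers move at their own pace and stop on an object; FORCE is the grip in N (left out, the last holds). Time passes only in rows, so rows that do not move let the fingers close. It gives the time, the measured TCP pose, the force, the opening and the grip force at its end, in the units of the state.
- r.sense(): the state, without advancing time (a new reading comes with each control period).
- r.snapshot(name): name is "scene" or "top" or "wrist"; returns the picture (400x640x3 uint8, red, green, blue); there is no depth.
- r.camera_params(name): a dict with "fx", "fy", "cx", "cy" (pixels), "R" (3x3) and "t" (3): a world point X has camera coordinates R X + t; the wrist camera has in their place "mount" (4x4, takes a point from camera to tool coordinates, whose origin is the TCP and whose axes are the flange's). Camera axes: x right, y down, z forward; pixel columns grow to the right and rows downward; lengths in mm; the calibration is good to about 2 mm. A picture is of the moment at which its call begins: read the wrist's pose just before it. camera_params takes no time and is no camera call.
- r.hand_in(): hands the job in; it is judged then, once.
The state is a dict: "time": time; "joint_pos": joint angles; "qd": joint speeds; "joint_efforts": joint torques, N m; "tool_pos": TCP position; "tcp_rot": TCP orientation; "ft_force": force on the tool from outside, world axes, zero at the start; "wrist_torque": the same for the moment, N m; "finger_gap": finger opening in mm; "grip_force": force on a finger pad.
Only numpy, scipy, OpenCV 4.12 (cv2) and the standard library are available. Lean on these libraries where they do the work, as an engineer would, in place of code of your own. Each camera call takes 0.05 s, during which the arm holds its last target. There are 200 camera calls.

## Working session

There is one attempt and no reset: what is moved stays moved. The work goes in short steps, Python scripts to look and compute and a shell command to move; the robot and the scene stay as the last step left them, time stands still between calls to the robot, and variables do not carry over. Pictures are saved under pics/ and viewed, at most 14 in all, crops included, and the job is handed in when it is done.

```bash
ls; mkdir -p pics
python3 - <<'E'
from bench import r
import cv2
s=r.sense();print(s['time'],s['tool_pos'],s['tcp_rot'],s['finger_gap'],r.tcp_to_grasp)
for n in('top','scene'):
    cv2.imwrite(f'pics/{n}0.png',r.snapshot(n)[:,:,::-1])
    print(r.camera_params(n))
print(r.camera_params('wrist'))
E
```

```text
pics
0.0 [ 267.15357197 -536.62890692  230.21520773] [-1.79893171e+02 -1.02441957e-02  2.64583299e+01] 85.20959580340094 18.700000000000003
{'fx': 470.79489358062426, 'fy': 470.79489358062426, 'cx': 313.87014100939507, 'cy': 194.07654060980096, 'R': array([[ 0.01092559, -0.99993642, -0.00279101],
       [-0.99041295, -0.01043707, -0.13774347],
       [ 0.13770559,  0.00426919, -0.99046401]]), 't': array([ -75.60271874,  591.24385629, 1583.8220987 ])}
{'fx': 425.96559516584057, 'fy': 425.96559516584057, 'cx': 314.29037990084805, 'cy': 200.30225936055876, 'R': array([[-0.69148777,  0.72231258,  0.01044942],
       [ 0.52424694,  0.51172154, -0.68066601],
       [-0.49700081, -0.46519415, -0.73251935]]), 't': array([ 440.94924464, -194.9464664 , 1508.58788384])}
{'fx': 308.879214290933, 'fy': 308.879214290933, 'cx': 321.17730969113813, 'cy': 200.98347864678067, 'mount': array([[ 5.66356411e-05, -9.50405736e-01, -3.11012754e-01,
         7.96818350e+01],
       [ 9.99999861e-01, -1.09101927e-04,  5.15498894e-04,
         4.54156072e-01],
       [-5.23865197e-04, -3.11012740e-01,  9.50405598e-01,
        -1.41912061e+02],
       [ 0.00000000e+00,  0.00000000e+00,  0.00000000e+00,
         1.00000000e+00]])}
```

View pics/top0.png

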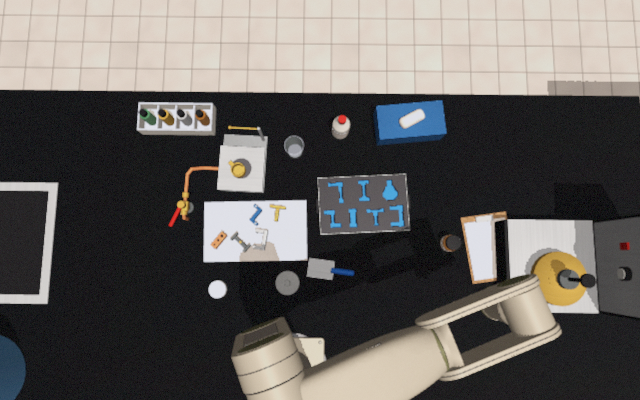

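View pics/scene0.png

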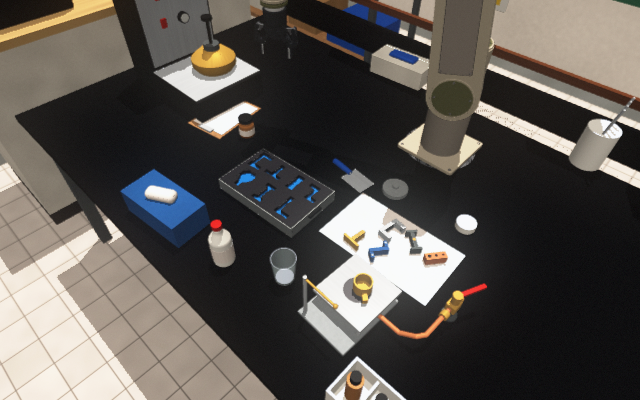

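```bash
cat > h.py <<'E'
from bench import r
import cv2, numpy as np
from scipy.spatial.transform import Rotation as Ro
def pose(s=None):
    s=s or r.sense(); return Ro.from_euler('xyz',s['tcp_rot'],degrees=True).as_matrix(),np.array(s['tool_pos']),s
def cam(n,P=None):
    "camera matrix K, Rcw (cam->world), centre"
    c=r.camera_params(n)
    if n!='wrist': R=np.array(c['R']);return c,R.T,-R.T@c['t']
    R,p,_=P or pose(); M=np.array(c['mount']); return c,R@M[:3,:3],R@M[:3,3]+p
def pt(C,uv,z):
    c,R,o=C; uv=np.atleast_2d(uv).astype(float)
    d=np.c_[(uv[:,0]-c['cx'])/c['fx'],(uv[:,1]-c['cy'])/c['fy'],np.ones(len(uv))]@R.T
    return (o+d*((z-o[2])/d[:,2])[:,None])[:,:2]
def px(C,X):
    c,R,o=C; q=(np.atleast_2d(X)-o)@R
    return np.c_[c['cx']+c['fx']*q[:,0]/q[:,2],c['cy']+c['fy']*q[:,1]/q[:,2]]
def shot(n,f):
    P=pose(); im=r.snapshot(n)[:,:,::-1].copy(); cv2.imwrite(f'pics/{f}.png',im); np.save(f'pics/{f}.npy',np.array([np.array(P[2]['tool_pos']),np.array(P[2]['tcp_rot'])]))
    return im,cam(n,P)
def load(f):
    a=np.load(f'pics/{f}.npy'); return cv2.imread(f'pics/{f}.png'),cam('wrist',pose(dict(tool_pos=a[0],tcp_rot=a[1])))
def need(x,y,z,yaw=None):
    "shift in mm along current tool axes, turn about tool z (done after the shift)"
    R,p,s=pose(); d=R.T@(np.array([x,y,z])-p); cy=s['tcp_rot'][2]
    t=0 if yaw is None else -((yaw-cy+180)%360-180)
    print('need mm',d.round(1),'turn',round(t,1),'yaw now',round(cy,1),'q6',round(s['joint_pos'][5]),'t',round(s['time'],1))
E
python3 - <<'E'
from h import *
C=cam('top')
for n,u,z in [('cock',(184,206),87),('levend',(172,224),87),('tray',(364,204),42),('cup',(238,170),89),('wipe',(256,231),0),('block',(219,240),26),('snap',(263,235),24),('zee',(256,214),24),('beaker',(294,143),85)]: print(n,pt(C,u,z).round())
need(480,60,330,0)
E
```

```text
cock [[541. 364.]]
levend [[480. 401.]]
tray [[ 559. -242.]]
cup [[665. 187.]]
wipe [[465. 132.]]
block [[431. 255.]]
snap [[450. 105.]]
zee [[522. 131.]]
beaker [[761.   0.]]
need mm [ 456.4 -439.5  -98.8] turn 26.5 yaw now 26.5 q6 -5 t 0.1
```

```bash
python3 -m handwheel '[[0.01,0,-0.03,0],[0.02,-0.02,-0.03,0],[0.03,-0.03,-0.03,0],[0.036,-0.035,-0.009,0],[0.036,-0.035,0,0],[0.036,-0.035,0,0],[0.036,-0.035,0,0],[0.036,-0.035,0,0],[0.036,-0.035,0,0],[0.036,-0.035,0,0]]'
python3 -m handwheel '[[0.036,-0.035,0,0],[0.036,-0.035,0,0],[0.036,-0.035,0,0],[0.036,-0.035,0,0],[0.036,-0.035,0,0],[0,0,0,8.5],[0,0,0,8.5],[0,0,0,8.5],[0,0,0,1],[0,0,0,0]]'
python3 - <<'E'
from h import *
im,C=shot('wrist','w1'); need(480,60,330,0)
E
```

```text
time: 1.1
tool_pos: [414.0, -135.7, 328.8]
tcp_rot: [-180.0, -0.0, 26.4]
ft_force: [1.2, -0.2, 0.0]
finger_gap: 85.6
grip_force: 0.0
time: 2.1
tool_pos: [496.7, 98.2, 328.7]
tcp_rot: [180.0, 0.0, 0.2]
ft_force: [-0.6, 0.2, -0.3]
finger_gap: 85.4
grip_force: 0.0
need mm [-16.8  38.   -1.2] turn 0.2 yaw now 0.2 q6 95 t 2.1
```

View pics/w1.png

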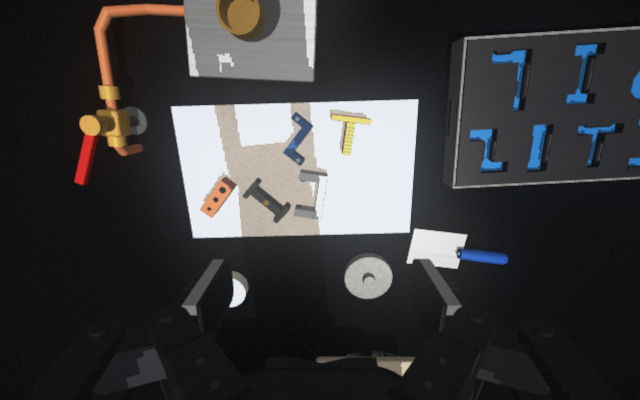

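Run:
```python
from h import *
im,C=load('w1'); hsv=cv2.cvtColor(im,cv2.COLOR_BGR2HSV)
H,S,V=[a.astype(int) for a in cv2.split(hsv)]
red=((H<5)|(H>174))&(S>180)&(V>80); red[:,:60]=0; red[:,150:]=0
v,u=np.nonzero(red); P=pt(C,np.c_[u,v],92)
m=P.mean(0); w,_,Vt=np.linalg.svd(P-m); d=Vt[0]; d*=np.sign(-d[0]); s=(P-m)@d
print('lever',len(P),m.round(1),'dir',d.round(3),'ext',s.min().round(1),s.max().round(1),'end',(m+d*s.max()).round(1),'axis est',(m+d*(s.max()-80)).round(1))
pipe=(H>5)&(H<16)&(S>120)&(V>80)
L=[]
for row in range(30,84,3):
    c=np.nonzero(pipe[row,80:140])[0]; 
    if len(c): L.append((80+c.mean(),row))
P=pt(C,L,60); print(np.array(L)[::6],P[::6].round(1)); m2=P.mean(0); e=np.linalg.svd(P-m2)[2][0]; e*=np.sign(e[0]); print('pipe dir deg',np.degrees(np.arctan2(e[1],e[0])))
# lower stub
yel=(H>=14)&(H<28)&(S>140)&(V>90); v,u=np.nonzero(yel[110:150,60:140]); print('yellow',u.min()+60,u.max()+60)
bl=((H>95)&(H<112)&(S>150)&(V>110)).astype(np.uint8); n,lab,st,ce=cv2.connectedComponentsWithStats(bl)
for i in range(1,n):
    if st[i,4]>80: print(st[i],ce[i].round(),pt(C,ce[i],29).round())
print('lever angle from -x pipe cw', np.degrees(np.arctan2(d[1],-d[0])), np.degrees(np.arctan2(e[1],e[0])))
k=cv2.resize(im[70:200,60:160],None,fx=6,fy=4.6*1.0,interpolation=cv2.INTER_CUBIC); 
k=cv2.resize(im[75:205,60:200],None,fx=4.5,fy=4.5,interpolation=cv2.INTER_CUBIC); cv2.imwrite('pics/cock.png',k)
```

```text
lever 647 [505.8 389.4] dir [-0.904  0.428] ext -34.6 34.6 end [474.6 404.2] axis est [546.9 370. ]
[[ 99.5  30. ]
 [101.5  48. ]
 [104.5  66. ]] [[654.4 360.2]
 [635.1 362. ]
 [615.2 362.7]]
pipe dir deg -2.7580402369740256
yellow 79 126
[566  44  31  60 524] [581.  72.] [[ 612. -247.]]
[492  50  34  60 508] [513.  67.] [[ 618. -154.]]
[631  71   9  28 174] [636.  86.] [[ 595. -325.]]
[528 125  18  44 500] [536. 146.] [[ 515. -209.]]
[578 124  37  41 299] [594. 134.] [[ 532. -286.]]
[470 129  32  41 476] [486. 148.] [[ 512. -137.]]
[460 250  48  15 465] [484. 257.] [[ 339. -163.]]
lever angle from -x pipe cw 25.317746956608673 -2.7580402369740256
```

View pics/cock.png

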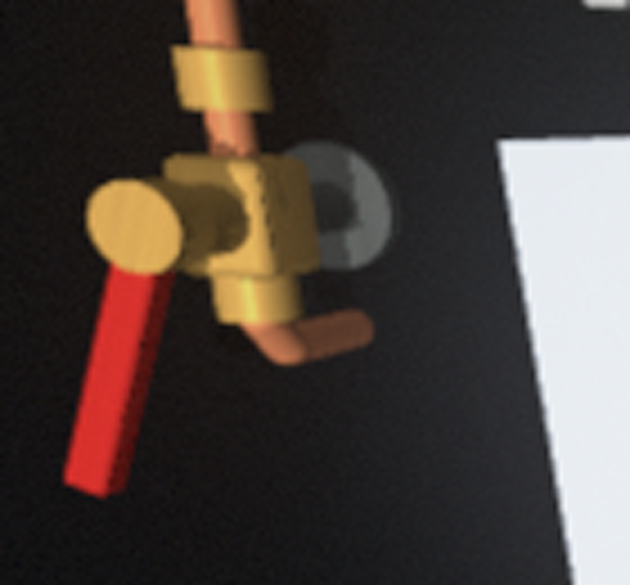

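```bash
python3 -m handwheel '[[0,-0.037,0,0],[0,-0.037,0,0],[0,-0.037,0,0],[0,-0.037,0,0],[0,-0.037,0,0],[0,-0.037,0,0],[0,-0.037,0,0],[0,-0.037,0,0],[0,0,0.04,-8.5],[0,0,0.04,-8.5]]' 0.045
python3 -m handwheel '[[0,0,0.04,-8.5],[0,0,0.03,-8.5],[0,0,0,-8.5],[0,0,0,-8.5],[0,0,0,-8.5],[0,0,0,-8.5],[0,0,0,-8.5],[0,0,0,-8.5],[0,0,0,-8.5],[0,0,0,-8.5]]'
python3 -m handwheel '[[0,0,0,-8.5],[0,0,0,-8.5],[0,0,0,-8.5],[0,0,0,-8.5],[0,0,0,-8.5],[0,0,0,-8.5],[0,0,0,-1.7],[0,0,0,0]]'
cat > lev.py <<'E'
from h import *
import sys
im,C=shot('wrist',sys.argv[1]); H,S,V=[a.astype(int) for a in cv2.split(cv2.cvtColor(im,cv2.COLOR_BGR2HSV))]
red=(((H<5)|(H>174))&(S>170)&(V>60)).astype(np.uint8)
n,lab,st,ce=cv2.connectedComponentsWithStats(red); i=1+np.argmax(st[1:,4]); print(st[i])
thr=int(sys.argv[2]) if len(sys.argv)>2 else 0
v,u=np.nonzero((lab==i)&(V>thr)); print(np.percentile(V[lab==i],[5,25,50,75,95]))
P=pt(C,np.c_[u,v],92); box=cv2.minAreaRect(P.astype(np.float32)); m=np.array(box[0])
d=np.linalg.svd(P-P.mean(0))[2][0]; o=np.array([547,370.]); d*=np.sign(d@(P.mean(0)-o)); s=(P-m)@d
print('box',box,'dir',np.degrees(np.arctan2(d[1],d[0])),'end',m+d*s.max(),'axis',m+d*(s.max()-80),'grip',m+d*(s.max()-25))
g=m+d*(s.max()-25); need(g[0],g[1],68.3,np.degrees(np.arctan2(d[1],d[0])))
E
python3 lev.py w2
```

```text
time: 3.15
tool_pos: [497.6, 396.0, 249.4]
tcp_rot: [-179.9, -0.2, 17.6]
ft_force: [0.2, -0.7, -0.4]
finger_gap: 44.6
grip_force: 0.0
time: 4.15
tool_pos: [497.1, 393.9, 178.8]
tcp_rot: [-180.0, 0.0, 102.5]
ft_force: [0.1, -0.2, -0.4]
finger_gap: 44.9
grip_force: 0.0
time: 4.95
tool_pos: [497.1, 394.0, 178.9]
tcp_rot: [-180.0, -0.0, 154.6]
ft_force: [-1.0, 0.8, -0.3]
finger_gap: 45.1
grip_force: 0.0
[ 317  172   16   84 1209]
[108. 146. 149. 226. 227.]
box ((504.6934509277344, 392.83831787109375), (11.809560775756836, 69.93055725097656), 65.21229553222656) dir 155.13085139295396 end [472.96976222 407.5432066 ] axis [545.55140967 373.89941885] grip [495.65152705 397.02952293]
need mm [  2.5   2.1 110.7] turn -0.6 yaw now 154.5 q6 -31 t 5.0
```

View pics/w2.png

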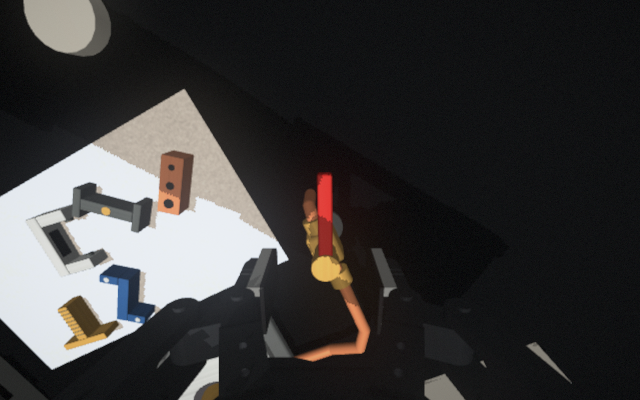

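```bash
python3 -m handwheel '[[0.0025,0.002,0.03,-0.6],[0,0,0.03,0],[0,0,0.03,0],[0,0,0.02,0],[0,0,0,0]]' &&
python3 -m handwheel '[[0,0,0,0],[0,0,0,0],[0,0,0,0],[0,0,0,0],[0,0,0,0]]' 0.0 30; python3 lev.py w3 | tail -1
python3 - <<'E'
from h import *
R,p,s=pose(); print(s['ft_force'],s['wrist_torque'])
E
```

```text
time: 5.5
tool_pos: [493.1, 395.3, 64.8]
tcp_rot: [-179.7, -0.2, 155.1]
ft_force: [0.8, -0.2, -0.8]
finger_gap: 44.9
grip_force: 0.0
time: 6.0
tool_pos: [496.8, 397.8, 71.1]
tcp_rot: [179.8, 0.1, 155.2]
ft_force: [-1.4, -1.1, 6.6]
finger_gap: 11.3
grip_force: 34.4
need mm [ 2.7 -0.5  2.8] turn 0.4 yaw now 155.2 q6 -31 t 6.0
[-0.74063668 -1.06366576  6.3167614 ] [-0.11929332  0.0492534  -0.15610722]
```

```bash
python3 -m handwheel '[[-0.0002,0.00465,0,4.85],[-0.0002,0.00465,0,4.85],[-0.0002,0.00465,0,4.85],[-0.0002,0.00465,0,4.85],[-0.0002,0.00465,0,4.85],[-0.0002,0.00465,0,4.85],[-0.0002,0.00465,0,4.85],[-0.0002,0.00465,0,4.85],[-0.0002,0.00465,0,4.85],[-0.0002,0.00465,0,4.85]]'
python3 -m handwheel '[[-0.0002,0.00465,0,4.85],[-0.0002,0.00465,0,4.85],[0,0,0,0],[0,0,0,0]]'
python3 lev.py w4
python3 - <<'E'
from h import *
R,p,s=pose(); print(s['ft_force'],s['wrist_torque'])
E
```

```text
time: 7.05
tool_pos: [531.2, 427.5, 71.2]
tcp_rot: [179.8, -0.0, 106.6]
ft_force: [0.6, -0.8, 5.7]
finger_gap: 11.4
grip_force: 34.3
time: 7.45
tool_pos: [540.4, 429.5, 71.2]
tcp_rot: [179.8, -0.1, 97.1]
ft_force: [2.9, 1.2, 5.4]
finger_gap: 11.3
grip_force: 34.3
[3.37748461 1.08241493 6.03771625] [ 0.06802529 -0.29140423  0.00618164]Traceback (most recent call last):
  File "lev.py", line 5, in <module>
    n,lab,st,ce=cv2.connectedComponentsWithStats(red); i=1+np.argmax(st[1:,4]); print(st[i])
                                                           ~~~~~~~~~^^^^^^^^^^
    return _wrapfunc(a, 'argmax', axis=axis, out=out, **kwds)
    return bound(*args, **kwds)
ValueError: attempt to get argmax of an empty sequence
```

View pics/w4.png

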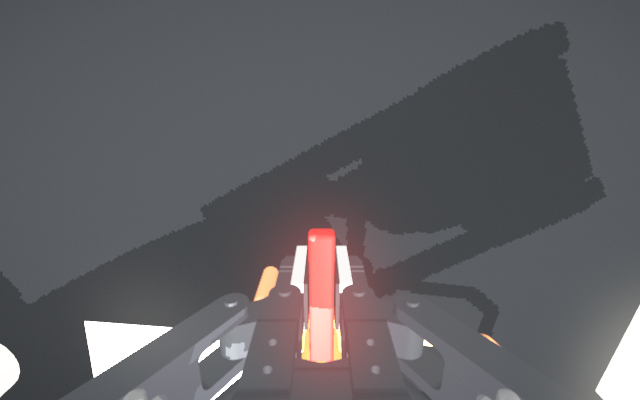

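```bash
python3 -m handwheel '[[-0.0002,0.0047,0,4.9],[-0.0002,0.0047,0,4.9],[0,0,0,0],[0,0,0,0]]'
python3 -m handwheel '[[0,0,0,0],[0,0,0,0],[0,0,0,0],[0,0,-0.02,0],[0,0,-0.04,0],[0,0,-0.04,0],[0,0,-0.04,0],[0,0,-0.04,0],[0,0,-0.04,0],[0,0,0,0]]' 0.04
python3 lev.py w5
```

```text
time: 7.9
tool_pos: [549.9, 429.8, 71.2]
tcp_rot: [179.8, -0.1, 87.3]
ft_force: [2.1, 0.1, 5.8]
finger_gap: 11.3
grip_force: 34.3
time: 8.9
tool_pos: [550.2, 430.5, 297.6]
tcp_rot: [179.5, -0.4, 87.3]
ft_force: [0.3, 0.7, 1.8]
finger_gap: 40.1
grip_force: 0.0
[314 153  11  58 572]
[130. 153. 157. 228. 237.]
box ((549.2559204101562, 420.2541198730469), (68.11459350585938, 11.624882698059082), 87.45309448242188) dir 87.08766629659775 end [550.98599109 454.2613369 ] axis [546.92135694 374.36466144] grip [549.71579292 429.29362582]
need mm [ -1.7  -1.1 225.5] turn 0.2 yaw now 87.3 q6 37 t 8.9
```

View pics/w5.png

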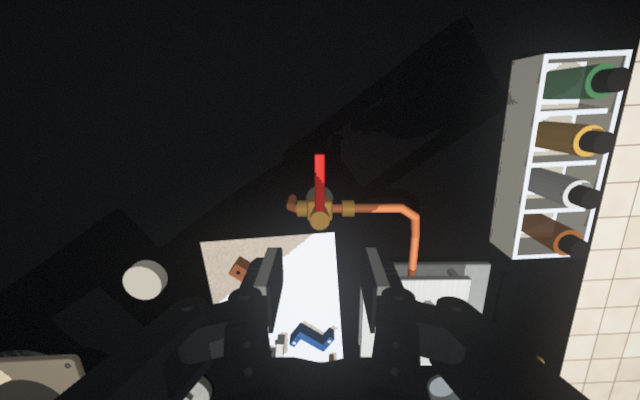

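Run:
```python
from h import *
im,C=load('w5'); H,S,V=[a.astype(int) for a in cv2.split(cv2.cvtColor(im,cv2.COLOR_BGR2HSV))]
pipe=(H>3)&(H<16)&(S>90)&(V>60); L=[]
for c in range(358,402,2):
    q=np.nonzero(pipe[195:225,c])[0]
    if len(q)>3: L.append((c,195+q.mean()))
P=pt(C,L,57); e=np.linalg.svd(P-P.mean(0))[2][0]; e*=np.sign(e[0]); print(len(L),'pipe',np.degrees(np.arctan2(e[1],e[0])),P[0],P[-1])
need(575,-190,280,0)
```

```text
22 pipe -2.2803093525694647 [598.32341339 374.16355999] [653.50851184 372.08450397]
need mm [-618.1   54.7   11.4] turn 87.3 yaw now 87.3 q6 37 t 8.9
```

```bash
python3 -m handwheel '[[-0.02,0,0,0],[-0.038,0.005,0,0],[-0.04,0.005,0,0],[-0.04,0.005,0,0],[-0.04,0.005,0,0],[-0.04,0.005,0,0],[-0.04,0.005,0,0],[-0.04,0.005,0,0],[-0.04,0.005,0,0],[-0.04,0.005,0,0]]'
python3 -m handwheel '[[-0.04,0.005,0,0],[-0.04,0.005,0,0],[-0.04,0,0,0],[-0.04,0,0,0],[-0.04,0,0,0],[-0.04,0,0,0],[0,0,0,8.5],[0,0,0,8.5],[0,0,0,8.5],[0,0,0,8.5]]' 0.0854
python3 -m handwheel '[[0,0,0,8.5],[0,0,0,8.5],[0,0,0,8.5],[0,0,0,8.5],[0,0,0,8.5],[0,0,0,8.5],[0,0,0,2.3],[0,0,0,0]]'
python3 - <<'E'
from h import *
im,C=shot('wrist','w6'); need(575,-190,280,0)
E
```

```text
time: 9.95
tool_pos: [574.1, 47.7, 286.9]
tcp_rot: [-179.8, 0.0, 87.3]
ft_force: [0.7, 0.1, 0.1]
finger_gap: 40.0
grip_force: 0.0
time: 10.95
tool_pos: [572.8, -190.8, 286.7]
tcp_rot: [-179.8, 0.0, 52.9]
ft_force: [-1.0, -0.5, -0.2]
finger_gap: 85.3
grip_force: 0.0
time: 11.75
tool_pos: [572.9, -190.6, 287.0]
tcp_rot: [-179.9, 0.2, -0.1]
ft_force: [-0.4, -0.0, -0.7]
finger_gap: 85.4
grip_force: 0.0
need mm [ 2.  -0.6  7.3] turn 0.0 yaw now 0.0 q6 67 t 11.8
```

View pics/w6.png

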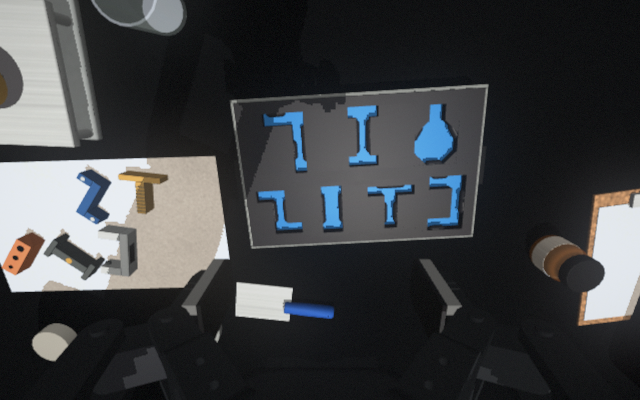

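```bash
cat > pk.py <<'E'
from h import *
import sys
im,C=load(sys.argv[1]); Z=float(sys.argv[2])
H,S,V=[a.astype(int) for a in cv2.split(cv2.cvtColor(im,cv2.COLOR_BGR2HSV))]
m=((H>95)&(H<115)&(S>110)&(V>60)).astype(np.uint8); m[:, :235]=0; m[250:]=0
n,lab,st,ce=cv2.connectedComponentsWithStats(m)
for i in range(1,n):
    if st[i,4]<150: continue
    c=max(cv2.findContours((lab==i).astype(np.uint8),0,cv2.CHAIN_APPROX_NONE)[0],key=cv2.contourArea)[:,0]
    P=pt(C,c,Z).astype(np.float32); (x,y),(w,h),a=cv2.minAreaRect(P)
    v,u=np.nonzero(lab==i); Q=pt(C,np.c_[u,v],Z); 
    print(ce[i].round(),st[i,4],'rect c',round(x,1),round(y,1),'w h a',round(w+1.2,1),round(h+1.2,1),round(a,1),'centroid',Q.mean(0).round(1))
E
python3 pk.py w6 35.5
python3 - <<'E'
import cv2
im=cv2.imread('pics/w6.png'); cv2.imwrite('pics/tray.png',cv2.resize(im[80:252,228:492],None,fx=3,fy=3,interpolation=cv2.INTER_CUBIC))
E
```

```text
[362. 134.] 904 rect c 609.4 -242.0 w h a 73.8 36.7 3.1 centroid [ 611.5 -242.4]
[434. 137.] 1472 rect c 612.4 -331.7 w h a 72.1 50.2 5.3 centroid [ 607.2 -332.3]
[291. 133.] 847 rect c 600.6 -146.4 w h a 75.7 49.9 4.7 centroid [ 612.8 -153.4]
[448. 199.] 835 rect c 523.0 -355.4 w h a 72.5 43.8 3.5 centroid [ 525.5 -360.4]
[390. 198.] 535 rect c 517.2 -282.7 w h a 55.7 58.2 3.3 centroid [ 527.3 -282.3]
[331. 207.] 713 rect c 514.0 -205.1 w h a 62.8 27.6 3.2 centroid [ 514.7 -204.9]
[279. 209.] 612 rect c 509.9 -135.4 w h a 73.4 35.9 26.6 centroid [ 511.3 -134.5]
```

View pics/tray.png

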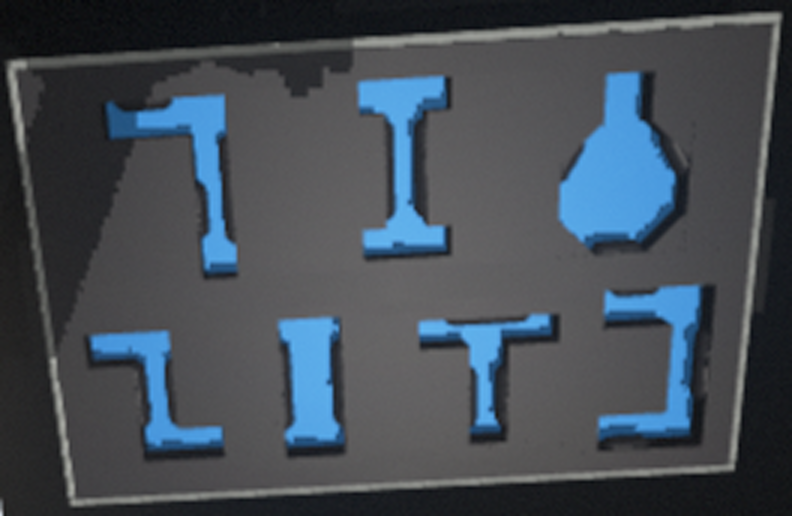

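```bash
cat > pk2.py <<'E'
from h import *
im,C=load('w6')
H,S,V=[a.astype(int) for a in cv2.split(cv2.cvtColor(im,cv2.COLOR_BGR2HSV))]
m=((H>95)&(H<115)&(S>110)&(V>60)).astype(np.uint8); m[:, :235]=0; m[250:]=0
n,lab,st,ce=cv2.connectedComponentsWithStats(m)
A=np.radians(3.2); T=np.array([[np.cos(A),np.sin(A)],[-np.sin(A),np.cos(A)]])
for i in range(1,n):
    if st[i,4]<150: continue
    v,u=np.nonzero(lab==i); Q=pt(C,np.c_[u,v],35.5)@T.T; lo,hi=np.percentile(Q,[.3,99.7],axis=0)
    print(ce[i].round(),'size',(hi-lo+1.2).round(1),'centre',(T.T@((lo+hi)/2)).round(1))
# tray outline
g=cv2.GaussianBlur(im,(3,3),0); g=cv2.cvtColor(g,cv2.COLOR_BGR2GRAY)
for nm,z in (('top',42),):
    e=[]
    for c in range(250,480,5):
        col=g[75:115,c].astype(int); e.append((c,75+np.argmax(col)))
    P=pt(C,e,z); d=np.linalg.svd(P-np.median(P,0))[2][0]; k=np.polyfit(P[:,1],P[:,0],1); print('tray edge deg',-np.degrees(np.arctan(k[0])))
for nm,u in dict(tee=(144,185),zee=(93,195),snap=(122,250),ibar=(73,255),block=(22,253)).items(): print(nm,pt(C,u,24).round())
E
python3 pk2.py
python3 - <<'E'
from h import *
need(435,80,160,0)
E
```

```text
[362. 134.] size [73.6 36.5] centre [ 609.4 -242.1]
[434. 137.] size [70.6 49.8] centre [ 612.7 -332. ]
[291. 133.] size [74.6 49.8] centre [ 601.1 -145.7]
[448. 199.] size [72.1 43.6] centre [ 523.1 -355.3]
[390. 198.] size [55.6 58.1] centre [ 517.2 -282.7]
[331. 207.] size [62.3 27.4] centre [ 514.1 -205.1]
[279. 209.] size [58.7 56.4] centre [ 510.1 -135.5]
tray edge deg 4.473618723529319
tee [[543.  49.]]
zee [[529. 122.]]
snap [[445.  99.]]
ibar [[437. 173.]]
block [[440. 246.]]
need mm [-137.5 -270.6  127.9] turn 0.0 yaw now 0.0 q6 67 t 11.8
```

```bash
python3 -m handwheel '[[-0.01,-0.02,0,0],[-0.012,-0.03,0,0],[-0.012,-0.03,0,0],[-0.012,-0.03,0.01,0],[-0.012,-0.03,0.02,0],[-0.012,-0.03,0.02,0],[-0.012,-0.03,0.03,0],[-0.012,-0.03,0.03,0],[-0.016,-0.01,0.017,0],[0,0,0,0]]' 0.045
cat > part.py <<'E'
# part.py NAME picname : measure part on the wipe (top at z), camera above it
from h import *
import sys
nm,f=sys.argv[1:3]; z={'block':26,'cup':89}.get(nm,24)
im,C=shot('wrist',f); H,S,V=[a.astype(int) for a in cv2.split(cv2.cvtColor(im,cv2.COLOR_BGR2HSV))]
m={'tee':(H>12)&(H<32)&(S>110)&(V>30),'zee':(H>100)&(H<125)&(S>90)&(V>25),'block':(H<16)&(S>100)&(V>50),'cup':(H>12)&(H<32)&(S>90)&(V>30),'ibar':(V<95)}[nm].astype(np.uint8)
m[260:]=0
n,lab,st,ce=cv2.connectedComponentsWithStats(m)
for i in range(1,n):
    if not 300<st[i,4]<30000: continue
    v,u=np.nonzero(lab==i); Q=pt(C,np.c_[u,v],z); (x,y),(w,h),a=cv2.minAreaRect(Q.astype(np.float32))
    print(ce[i].round(),st[i],'rect',round(x,1),round(y,1),'wh',round(w+1,1),round(h+1,1),'a',round(a,1),'centroid',Q.mean(0).round(1))
E
python3 part.py tee w7
python3 - <<'E'
from h import *
need(463,49,160,0)
E
```

```text
time: 12.8
tool_pos: [459.6, 50.7, 157.7]
tcp_rot: [-180.0, 0.4, 0.2]
ft_force: [0.4, -0.3, -0.3]
finger_gap: 45.4
grip_force: 0.0
[315.  85.] [282  76  66  22 706] rect 547.9 56.3 wh 55.6 14.6 a 83.8 centroid [550.1  56. ]
need mm [1.2 0.8 0. ] turn 0.1 yaw now 0.1 q6 90 t 12.8
```

View pics/w7.png

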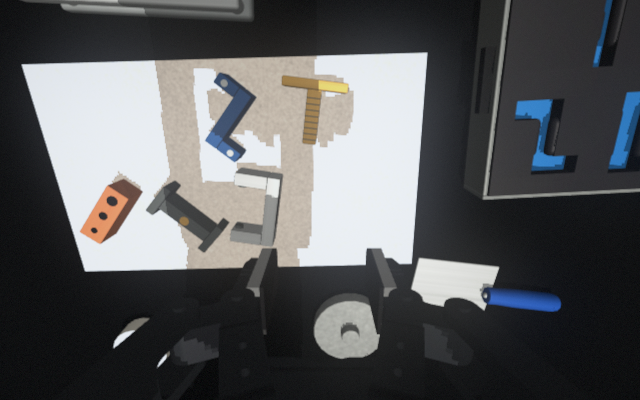

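Run:
```python
from h import *
im,C=load('w7'); hsv=cv2.cvtColor(im,cv2.COLOR_BGR2HSV); print(hsv[100:140:6,311].tolist(),hsv[110,340].tolist(),hsv[84,300].tolist())
H,S,V=[a.astype(int) for a in cv2.split(hsv)]
m=((H>8)&(H<32)&(S>110)).astype(np.uint8); m[260:]=0
n,lab,st,ce=cv2.connectedComponentsWithStats(m)
for i in range(1,n):
    if st[i,4]<300: continue
    v,u=np.nonzero(lab==i); Q=pt(C,np.c_[u,v],24)
    for a in (-4,-5,-6,-7):
        A=np.radians(a); T=np.array([[np.cos(A),np.sin(A)],[-np.sin(A),np.cos(A)]]); q=Q@T.T; lo,hi=np.percentile(q,[.3,99.7],axis=0); st_=q[q[:,0]<hi[0]-20]; print(st[i],a,(hi-lo+1).round(1),'mid',(T.T@np.array([hi[0]+.5-26,np.median(st_[:,1])])).round(1), 'slope',np.degrees(np.polyfit(st_[:,0],st_[:,1],1)[0]))
```

```text
[[18, 125, 161], [18, 125, 161], [18, 121, 160], [18, 122, 161], [18, 119, 159], [18, 120, 157], [18, 114, 156]] [16, 28, 192] [19, 132, 155]
  return _methods._mean(a, axis=axis, dtype=dtype,
  ret = ret.dtype.type(ret / rcount)
Traceback (most recent call last):
TypeError: expected non-empty vector for x
```

Run:
```python
from h import *
im,C=load('w7'); H,S,V=[a.astype(int) for a in cv2.split(cv2.cvtColor(im,cv2.COLOR_BGR2HSV))]
for nm,m in dict(tee=(H>8)&(H<32)&(S>75),zee=(H>100)&(H<125)&(S>75)).items():
  m=cv2.morphologyEx(m.astype(np.uint8),cv2.MORPH_CLOSE,np.ones((3,3))); m[260:]=0; m[:,400:]=0
  n,lab,st,ce=cv2.connectedComponentsWithStats(m)
  i=1+np.argmax(st[1:,4]); v,u=np.nonzero(lab==i); Q=pt(C,np.c_[u,v],24); print(nm,st[i],cv2.minAreaRect(Q.astype(np.float32)),Q.mean(0))
  if nm=='tee':
    for a in (-4,-6,-8):
      A=np.radians(a); T=np.array([[np.cos(A),np.sin(A)],[-np.sin(A),np.cos(A)]]); q=Q@T.T; lo,hi=np.percentile(q,[.3,99.7],axis=0); s_=q[q[:,0]<hi[0]-18]; print(a,(hi-lo+1).round(1),'mid',(T.T@np.array([hi[0]+.5-26,np.median(s_[:,1])])).round(1),'slope',np.degrees(np.polyfit(s_[:,0],s_[:,1],1)[0]).round(1))
```

```text
tee [ 282   76   66   68 1382] ((528.5930786132812, 58.19215774536133), (55.11885452270508, 53.20268630981445), 83.9469985961914) [537.85714009  57.43324502]
-4 [54.3 55.4] mid [530.2  58.7] slope -2.8
-6 [53.7 55.5] mid [529.6  58.5] slope -1.0
-8 [54.1 55.4] mid [529.9  58.1] slope 1.0
zee [ 206   73   45   89 1342] ((522.6403198242188, 131.0912322998047), (31.34941291809082, 69.77203369140625), 75.73109436035156) [524.57117201 130.55788894]
```

Run:
```python
from h import *
need(529.7,58.5,4,-6.5)
```

```text
need mm [ 68.5  -8.6 155.8] turn 6.6 yaw now 0.1 q6 90 t 12.8
```

```bash
python3 -m handwheel '[[0.034,-0.004,0.02,0],[0.0345,-0.0046,0.03,6.6],[0,0,0.03,0],[0,0,0.03,0],[0,0,0.02,0],[0,0,0.016,0],[0,0,0.01,0],[0,0,0,0]]' &&
python3 -m handwheel '[[0,0,0,0],[0,0,0,0],[0,0,0,0],[0,0,0,0],[0,0,0,0]]' 0.0 50 &&
python3 -m handwheel '[[0,0,-0.01,0],[0,0,-0.02,0],[0,0,-0.04,0],[0,0,-0.04,0],[0,0,0,0]]'
python3 - <<'E'
from h import *
need(518.2,-282.6,120,3.2); shot('wrist','w8')
E
```

```text
time: 13.65
tool_pos: [532.2, 57.0, 5.2]
tcp_rot: [180.0, 0.1, -6.7]
ft_force: [0.3, -0.1, -0.2]
finger_gap: 45.0
grip_force: 0.0
time: 14.15
tool_pos: [533.7, 57.6, 7.6]
tcp_rot: [-180.0, -0.2, -6.6]
ft_force: [0.0, -0.6, 5.8]
finger_gap: 11.3
grip_force: 33.0
time: 14.65
tool_pos: [536.5, 57.9, 123.4]
tcp_rot: [-179.9, -0.6, -6.6]
ft_force: [0.9, 0.2, -0.4]
finger_gap: 10.5
grip_force: 55.2
need mm [ 21.1 340.3   3.1] turn -9.8 yaw now -6.6 q6 97 t 14.7
```

```bash
cat > hold.py <<'E'
# hold.py pic top_above_tcp 'mask expr' umin umax vmax: outline of held part in tool axes (x,y mm)
from h import *
import sys
f,dz,ex=sys.argv[1],float(sys.argv[2]),sys.argv[3]; u0,u1,v1=map(int,sys.argv[4:7])
im,C=load(f); a=np.load(f'pics/{f}.npy'); R,p,_=pose(dict(tool_pos=a[0],tcp_rot=a[1]))
H,S,V=[q.astype(int) for q in cv2.split(cv2.cvtColor(im,cv2.COLOR_BGR2HSV))]
m=cv2.morphologyEx(eval(ex).astype(np.uint8),cv2.MORPH_CLOSE,np.ones((3,3))); m[v1:]=0; m[:,:u0]=0; m[:,u1:]=0
n,lab,st,ce=cv2.connectedComponentsWithStats(m); i=1+np.argmax(st[1:,4]); v,u=np.nonzero(lab==i)
Q=pt(C,np.c_[u,v],p[2]+dz)-p[:2]; q=np.c_[Q@R[:2,0],Q@R[:2,1]]; print(st[i],'lo',np.percentile(q,.5,axis=0).round(1),'hi',np.percentile(q,99.5,axis=0).round(1),'rect',cv2.minAreaRect(q.astype(np.float32)))
E
python3 hold.py w8 17 '(H>8)&(H<32)&(S>75)' 200 440 262
python3 -c "
from bench import r
for i in range(4): s=r.sense(); print(s['tool_pos'],s['tcp_rot'],s['joint_pos'])"
```

```text
[ 260  220  123   42 3747] lo [ 10.2 -26.3] hi [30.1 27. ] rect ((20.12639617919922, 0.34470367431640625), (54.523311614990234, 19.929563522338867), 89.98583984375)
[534.94328152  57.79849195 120.3471798 ] [-179.94420821   -0.41309224   -6.63128662] [7.04523309e-01 2.17300429e+00 1.02723794e+02 2.68546652e-03
 7.46863673e+01 9.73349090e+01]
[534.94328152  57.79849195 120.3471798 ] [-179.94420821   -0.41309224   -6.63128662] [7.04523309e-01 2.17300429e+00 1.02723794e+02 2.68546652e-03
 7.46863673e+01 9.73349090e+01]
[534.94328152  57.79849195 120.3471798 ] [-179.94420821   -0.41309224   -6.63128662] [7.04523309e-01 2.17300429e+00 1.02723794e+02 2.68546652e-03
 7.46863673e+01 9.73349090e+01]
[534.94328152  57.79849195 120.3471798 ] [-179.94420821   -0.41309224   -6.63128662] [7.04523309e-01 2.17300429e+00 1.02723794e+02 2.68546652e-03
 7.46863673e+01 9.73349090e+01]
```

View pics/w8.png

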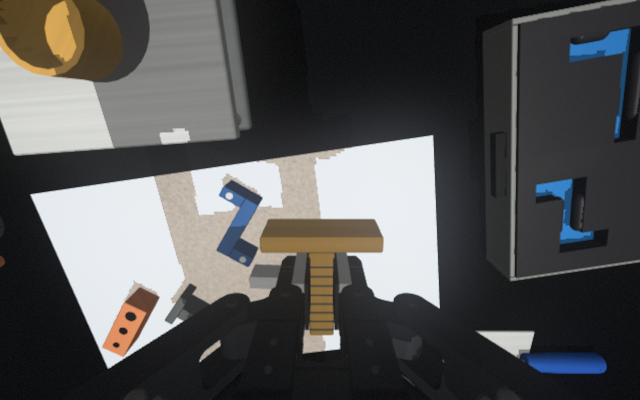

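```bash
cat > tx.py <<'E'
from h import *
def tx(f,uv,dz):
    im,C=load(f); a=np.load(f'pics/{f}.npy'); R,p,_=pose(dict(tool_pos=a[0],tcp_rot=a[1])); Q=pt(C,uv,p[2]+dz)-p[:2]; return np.c_[Q@R[:2,0],Q@R[:2,1]].round(1)
E
python3 - <<'E'
from tx import *
im,C=load('w8'); print(im[212:258:2,340].sum(1))
for row,dz in ((219.5,-7.6),(236,16.4),(251,16.4)): print(row,tx('w8',[(260,row),(321,row),(383,row)],dz).tolist())
E
```

```text
[715 714 715 642 270 267 271 269 260 260 261 261 269 343 347 349 354 348
 342 341 297 280 278]
219.5 [[20.9, -31.4], [20.9, 0.4], [20.9, 32.6]]
236 [[22.2, -26.8], [22.3, 0.4], [22.3, 27.9]]
251 [[14.9, -27.2], [14.9, 0.4], [14.9, 28.4]]
```

```bash
python3 -m handwheel '[[0.0025,0.02,0,0],[0.0025,0.03,0,0],[0.0025,0.04,0,0],[0.0025,0.04,0,0],[0.0025,0.04,0,0],[0.0025,0.04,0,0],[0.0025,0.04,0,0],[0.0025,0.04,0,0],[0.0025,0.03,0,-4.9],[0.003,0.02,0,-4.9]]'
python3 -m handwheel '[[0,0,0,0],[0,0,0,0],[0,0,0,0]]'
python3 - <<'E'
from h import *
need(522.4,-282.2,50,3.2)
E
```

```text
time: 15.7
tool_pos: [518.3, -284.6, 114.4]
tcp_rot: [-179.9, 0.1, 3.3]
ft_force: [0.5, 0.3, -1.6]
finger_gap: 10.7
grip_force: 55.1
time: 16.0
tool_pos: [519.5, -281.6, 115.1]
tcp_rot: [-179.9, 0.1, 3.1]
ft_force: [-0.4, 0.2, -1.9]
finger_gap: 10.7
grip_force: 55.1
need mm [ 3.   0.9 65. ] turn -0.1 yaw now 3.1 q6 53 t 16.0
```

```bash
python3 -m handwheel '[[0.003,0.0009,0.01,0],[0,0,0.02,0],[0,0,0.02,0],[0,0,0.01,0],[0,0,0,0],[0,0,0,0]]'
python3 - <<'E'
from h import *
shot('wrist','w9'); need(522.4,-282.2,47,3.2)
E
```

```text
time: 16.6
tool_pos: [523.3, -283.3, 56.2]
tcp_rot: [180.0, -0.0, 3.2]
ft_force: [0.5, 0.0, -1.5]
finger_gap: 10.5
grip_force: 55.1
need mm [-1.3 -1.6  9.9] turn -0.0 yaw now 3.2 q6 53 t 16.6
```

View pics/w9.png

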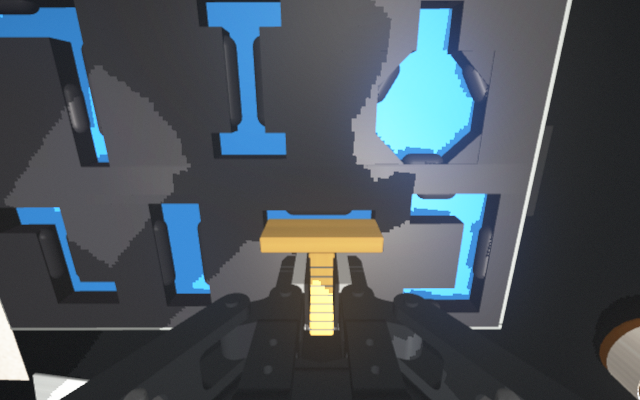

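Run:
```python
from tx import *
im,C=load('w9'); print(im[200:224,285].tolist()); print('row',[ (u,im[214,u].tolist()) for u in list(range(256,274,2))+list(range(366,390,3))])
a=np.load('pics/w9.npy'); print(a); 
for row in (207,209,211): print(row,tx('w9',[(285,row)],42-a[0][2]),tx('w9',[(285,row)],29-a[0][2]))
print(tx('w9',[(266,214),(372,214)],42-a[0][2]),tx('w9',[(266,214),(372,214)],29-a[0][2]))
```

```text
[[68, 66, 66], [66, 64, 65], [66, 62, 65], [67, 63, 65], [68, 63, 66], [67, 64, 66], [66, 64, 64], [66, 64, 67], [65, 63, 65], [65, 62, 64], [149, 103, 64], [206, 135, 64], [216, 141, 67], [217, 142, 67], [216, 142, 67], [218, 143, 69], [216, 141, 68], [216, 142, 69], [182, 137, 90], [112, 129, 136], [74, 127, 159], [74, 127, 159], [74, 128, 160], [75, 130, 162]]
row [(256, [66, 64, 64]), (258, [65, 64, 63]), (260, [64, 61, 64]), (262, [58, 58, 59]), (264, [44, 43, 45]), (266, [82, 62, 47]), (268, [218, 142, 66]), (270, [217, 141, 66]), (272, [218, 142, 66]), (366, [218, 144, 70]), (369, [219, 145, 71]), (372, [56, 50, 51]), (375, [66, 59, 59]), (378, [77, 70, 69]), (381, [79, 71, 70]), (384, [77, 68, 67]), (387, [79, 69, 68])]
[[ 5.23311076e+02 -2.83319456e+02  5.62187659e+01]
 [ 1.79999606e+02 -1.90065694e-03  3.17965053e+00]]
207 [[ 25.4 -18.9]] [[ 20.9 -20.5]]
209 [[ 24.3 -18.9]] [[ 19.7 -20.5]]
211 [[ 23.1 -18.9]] [[ 18.4 -20.5]]
[[ 21.4 -29.2]
 [ 21.4  27.9]] [[ 16.6 -31.7]
 [ 16.6  30.2]]
```

```bash
python3 -m handwheel '[[-0.0002,-0.001,0.003,0],[0,0,0.002,0],[0,0,0.002,0],[0,0,0.002,0],[0,0,0,0]]'
python3 -m handwheel '[[0,0,0.001,0],[0,0,0.001,0],[0,0,0,0],[0,0,0,0]]'
```

```text
time: 17.15
tool_pos: [522.8, -282.6, 47.0]
tcp_rot: [180.0, -0.0, 3.2]
ft_force: [-0.4, 1.0, -0.3]
finger_gap: 10.6
grip_force: 55.3
time: 17.55
tool_pos: [523.0, -282.9, 45.2]
tcp_rot: [180.0, -0.0, 3.2]
ft_force: [-0.5, -0.3, 2.6]
finger_gap: 10.7
grip_force: 55.6
```

```bash
python3 -m handwheel '[[0,0,0,0],[0,0,0,0],[0,0,0,0],[0,0,-0.01,0],[0,0,-0.02,0],[0,0,0,0]]' 0.03
python3 -m handwheel '[[-0.0042,0.0005,0,0],[0,0,0,0],[0,0,0,0],[0,0,0,0],[0,0,0,0]]' 0.0
python3 -m handwheel '[[0,0,0.005,0],[0,0,0.005,0],[0,0,0.003,0],[0,0,0.002,0],[0,0,0.002,0],[0,0,0.001,0],[0,0,0.001,0],[0,0,0,0],[0,0,0,0]]'
```

```text
time: 18.15
tool_pos: [524.8, -283.9, 78.6]
tcp_rot: [179.8, -0.3, 3.2]
ft_force: [0.6, -0.7, 1.0]
finger_gap: 30.2
grip_force: 0.0
time: 18.65
tool_pos: [518.4, -283.1, 74.5]
tcp_rot: [-180.0, 0.0, 3.2]
ft_force: [0.2, -0.2, 0.3]
finger_gap: -0.0
grip_force: 0.0
time: 19.55
tool_pos: [518.6, -283.3, 55.9]
tcp_rot: [-180.0, 0.0, 3.2]
ft_force: [-0.2, 0.3, 0.6]
finger_gap: 0.0
grip_force: 0.1
```

```bash
python3 -m handwheel '[[0,0,0.001,0],[0,0,0.001,0],[0,0,0.0005,0],[0,0,0,0]]';python3 -m handwheel '[[0,0,0.0005,0],[0,0,0.0005,0],[0,0,0.0005,0],[0,0,0,0]]'; python3 -m handwheel '[[0,0,0.0005,0],[0,0,0.0005,0],[0,0,0.0005,0],[0,0,0,0]]'
```

```text
time: 19.95
tool_pos: [518.5, -283.3, 53.4]
tcp_rot: [-180.0, 0.0, 3.2]
ft_force: [-1.5, 0.5, 1.6]
finger_gap: 0.2
grip_force: 0.8
time: 20.35
tool_pos: [518.5, -283.4, 53.1]
tcp_rot: [180.0, 0.0, 3.2]
ft_force: [-8.2, 3.4, 12.4]
finger_gap: 0.0
grip_force: 6.2
time: 20.75
tool_pos: [518.6, -283.5, 53.0]
tcp_rot: [180.0, 0.0, 3.2]
ft_force: [-13.7, 6.8, 23.8]
finger_gap: 0.0
grip_force: 12.1
```

```bash
python3 -m handwheel '[[0,0,-0.02,0],[0,0,-0.04,0],[0,0,-0.05,0],[0,0,0,0],[0,0,0,0]]' 0.045
python3 - <<'E'
from h import *
shot('wrist','w10'); need(455,172,160)
E
```

```text
time: 21.25
tool_pos: [520.1, -284.1, 162.6]
tcp_rot: [179.8, -0.2, 3.2]
ft_force: [-0.6, 0.4, -0.5]
finger_gap: 45.0
grip_force: 0.0
need mm [-3.870e+01 -4.582e+02  2.000e-01] turn 0 yaw now 3.2 q6 53 t 21.3
```

```bash
python3 -m handwheel '[[-0.003,-0.02,0,0],[-0.003,-0.038,0,0],[-0.004,-0.04,0,0],[-0.004,-0.04,0,0],[-0.004,-0.04,0,0],[-0.004,-0.04,0,0],[-0.004,-0.04,0,0],[-0.004,-0.04,0,0],[-0.004,-0.04,0,0],[-0.004,-0.04,0,0]]' 
python3 -m handwheel '[[0,-0.04,0,0],[0,-0.04,0,0],[0,0,0,8.5],[0,0,0,8.5],[0,0,0,8.5],[0,0,0,8.5],[0,0,0,0],[0,0,0,0]]'
cat > zee.py <<'E'
from h import *
import sys
im,C=shot('wrist',sys.argv[1]); H,S,V=[a.astype(int) for a in cv2.split(cv2.cvtColor(im,cv2.COLOR_BGR2HSV))]
m=cv2.morphologyEx(((H>100)&(H<125)&(S>75)).astype(np.uint8),cv2.MORPH_CLOSE,np.ones((3,3))); m[230:]=0; m[:,:150]=0; m[:,480:]=0
n,lab,st,ce=cv2.connectedComponentsWithStats(m)
i=1+np.argmax(st[1:,4]); v,u=np.nonzero(lab==i); Q=pt(C,np.c_[u,v],24); c=Q.mean(0); print(st[i],c)
A=np.radians(float(sys.argv[2])); T=np.array([[np.cos(A),np.sin(A)],[-np.sin(A),np.cos(A)]]); q=(Q-c)@T.T; lo,hi=np.percentile(q,[.3,99.7],axis=0); b=q[abs(q[:,0])<13]
sl=np.degrees(np.arctan(np.polyfit(b[:,0],b[:,1],1)[0])); mid=c+T.T@((lo+hi)/2); print('size',(hi-lo+1).round(1),'ctr',mid.round(1),'slope',sl)
need(mid[0],mid[1],4,float(sys.argv[2])+sl)
E
python3 zee.py w11 -31
```

```text
time: 22.3
tool_pos: [458.1, 93.5, 158.3]
tcp_rot: [-180.0, 0.2, 3.2]
ft_force: [0.7, 0.4, -0.8]
finger_gap: 45.0
grip_force: 0.0
time: 23.1
tool_pos: [454.6, 171.7, 158.9]
tcp_rot: [179.9, 0.1, -30.6]
ft_force: [-0.8, 0.0, -0.6]
finger_gap: 45.3
grip_force: 0.0
[ 293   63   53   75 1357] [523.80311683 131.56860981]
size [60.  45.5] ctr [522.4 132.2] slope -7.420223413672896
need mm [ 78.5  -0.7 155.2] turn 7.8 yaw now -30.6 q6 135 t 23.1
```

View pics/w11.png

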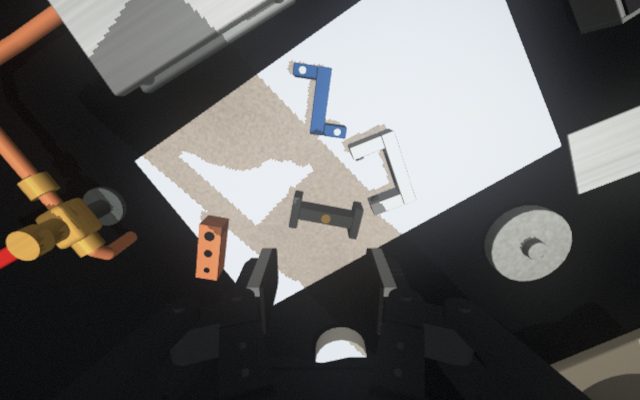

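```bash
python3 zee.py w12 -38.4; python3 zee.py w13 -40
```

```text
[ 293   63   53   75 1348] [523.91672593 131.4755923 ]
size [55.5 51.1] ctr [522.7 132. ] slope 0.15455540474655682
need mm [ 78.6  -0.5 155.6] turn 7.6 yaw now -30.6 q6 135 t 23.2
[ 294   64   53   75 1339] [523.95078181 131.45682125]
size [55.1 52.5] ctr [522.7 131.9] slope 1.6969896806017186
need mm [ 78.6  -0.3 155.9] turn 7.6 yaw now -30.7 q6 135 t 23.2
```

```bash
python3 -m handwheel '[[0.038,0,0.02,0],[0.0405,-0.0005,0.03,7.6],[0,0,0.03,0],[0,0,0.03,0],[0,0,0,0],[0,0,0,0],[0,0,0,0]]' 0.03
python3 - <<'E'
from h import *
need(522.7,132,4,-38.4)
E
```

```text
time: 23.95
tool_pos: [524.2, 132.6, 52.9]
tcp_rot: [-179.9, -0.1, -38.4]
ft_force: [1.4, 0.2, 0.7]
finger_gap: 30.0
grip_force: 0.0
need mm [-0.9  1.5 48.9] turn 0.0 yaw now -38.4 q6 137 t 23.9
```

```bash
python3 -m handwheel '[[-0.0009,0.0015,0.015,0],[0,0,0.015,0],[0,0,0.012,0],[0,0,0.006,0],[0,0,0,0],[0,0,0,0]]' 
python3 -m handwheel '[[0,0,0,0],[0,0,0,0],[0,0,0,0],[0,0,0,0],[0,0,0,0]]' 0.0 50
python3 -c "
from h import *
need(522.7,132,4,-38.4)"
python3 -m handwheel '[[0,0,-0.01,0],[0,0,-0.02,0],[0,0,-0.04,0],[0,0,-0.04,0],[0,0,0,0],[0,0,0,0]]'
python3 - <<'E'
from h import *
shot('wrist','w14'); need(510.5,-135.2,115)
E
python3 hold.py w14 16 '(H>100)&(H<125)&(S>75)' 230 420 262;python3 hold.py w14 -7 '(H>100)&(H<125)&(S>75)' 230 420 262
```

```text
time: 24.55
tool_pos: [521.1, 131.6, 2.6]
tcp_rot: [180.0, 0.0, -38.4]
ft_force: [-0.2, -0.2, -0.2]
finger_gap: 29.9
grip_force: 0.0
time: 25.05
tool_pos: [522.0, 131.7, 3.5]
tcp_rot: [-179.9, -0.1, -38.4]
ft_force: [0.6, 0.8, 5.9]
finger_gap: 11.2
grip_force: 49.6
need mm [ 0.4 -0.7 -0.5] turn -0.0 yaw now -38.4 q6 137 t 25.1
time: 25.65
tool_pos: [522.0, 131.7, 114.3]
tcp_rot: [-179.9, -0.1, -38.4]
ft_force: [0.2, 0.1, -0.8]
finger_gap: 10.7
grip_force: 48.8
need mm [157.8 215.4  -2.4] turn 0 yaw now -38.4 q6 137 t 25.7
[ 262  211   73   51 2475] lo [ 10.  -25.7] hi [33.9  6. ] rect ((22.173595428466797, -9.961210250854492), (32.138309478759766, 24.321331024169922), 89.97029113769531)
[ 262  211   73   51 2475] lo [ -2.7 -30.5] hi [25.5  7.1] rect ((11.668967247009277, -11.841545104980469), (38.002079010009766, 28.75884246826172), 89.97030639648438)
```

```bash
python3 -m handwheel '[[0.016,0.0215,0,0],[0.02,0.027,0,0],[0.02,0.028,0,0],[0.02,0.028,0,0],[0.02,0.028,0,0],[0.02,0.028,0,0],[0.02,0.027,0,0],[0.02,0.027,0,0],[0,0,0,-8.3],[0,0,0,-8.3]]'
python3 -m handwheel '[[0,0,0,-8.3],[0,0,0,-8.3],[0,0,0.02,-8.4],[0,0,0.02,0],[0,0,0.015,0],[0,0,0,0],[0,0,0,0],[0,0,0,0]]'
cat > chk.py <<'E'
# chk.py pic : blue edges of pocket seen around held part, tool axes at z=42 and 29
from tx import *
import sys
f=sys.argv[1]; im,C=shot('wrist',f); a=np.load(f'pics/{f}.npy'); H,S,V=[q.astype(int) for q in cv2.split(cv2.cvtColor(im,cv2.COLOR_BGR2HSV))]
m=((H>98)&(H<112)&(S>140)&(V>100)).astype(np.uint8); m[265:]=0; m[:,:230]=0;m[:,420:]=0; m[:185]=0
n,lab,st,ce=cv2.connectedComponentsWithStats(m)
for i in range(1,n):
    if st[i,4]<25: continue
    x,y,w,h,_=st[i]; print(st[i],'z42',tx(f,[(x,y),(x+w,y+h)],42-a[0][2]).tolist(),'z29',tx(f,[(x,y),(x+w,y+h)],29-a[0][2]).tolist())
E
python3 chk.py w15; python3 -c "
from h import *
need(510.5,-135.2,45,3.2)"
```

```text
time: 26.7
tool_pos: [508.2, -134.1, 110.3]
tcp_rot: [180.0, 0.2, -21.7]
ft_force: [-0.2, -0.8, 0.3]
finger_gap: 10.8
grip_force: 48.9
time: 27.5
tool_pos: [510.6, -133.6, 58.5]
tcp_rot: [180.0, -0.1, 3.1]
ft_force: [-0.1, -0.1, 0.2]
finger_gap: 11.0
grip_force: 48.9
[275 199  62  20 708] z42 [[29.2, -24.4], [17.6, 9.2]] z29 [[25.1, -26.4], [12.5, 9.9]]
need mm [-0.4  1.5 13.8] turn -0.0 yaw now 3.2 q6 67 t 27.6
```

```bash
python3 -m handwheel '[[-0.0005,0.0015,0.004,0],[0,0,0.004,0],[0,0,0.003,0],[0,0,0.002,0],[0,0,0.001,0],[0,0,0,0],[0,0,0,0]]'
python3 -c "
from h import *
need(510.5,-135.2,44,3.2)"
```

```text
time: 28.25
tool_pos: [509.6, -134.8, 43.8]
tcp_rot: [-180.0, 0.0, 3.2]
ft_force: [-0.7, 0.4, 1.3]
finger_gap: 10.9
grip_force: 49.1
need mm [ 0.9  0.5 -0.2] turn -0.0 yaw now 3.2 q6 66 t 28.2
```

```bash
python3 -m handwheel '[[0,0,0,0],[0,0,0,0],[0,0,-0.005,0],[0,0,-0.015,0],[0,0,-0.02,0],[0,0,0,0]]' 0.03
python3 -m handwheel '[[0.0005,0,0,0],[0,0,0,0],[0,0,0,0],[0,0,0,0],[0,0,0,0]]' 0.0
python3 -m handwheel '[[0,0,0.008,0],[0,0,0.006,0],[0,0,0.002,0],[0,0,0.002,0],[0,0,0.001,0],[0,0,0.001,0],[0,0,0.001,0],[0,0,0,0]]'
python3 -m handwheel '[[0,0,0.002,0],[0,0,0.002,0],[0,0,0.002,0],[0,0,0,0]]'
```

```text
time: 28.85
tool_pos: [512.3, -135.9, 88.1]
tcp_rot: [179.9, -0.3, 3.2]
ft_force: [0.5, 0.3, -0.2]
finger_gap: 30.2
grip_force: 0.0
time: 29.35
tool_pos: [509.8, -134.7, 83.2]
tcp_rot: [-180.0, 0.1, 3.2]
ft_force: [0.1, 0.1, 1.0]
finger_gap: -0.2
grip_force: 0.0
time: 30.15
tool_pos: [510.5, -135.1, 63.2]
tcp_rot: [180.0, -0.0, 3.2]
ft_force: [-0.3, -1.3, 3.3]
finger_gap: -0.2
grip_force: 1.8
time: 30.55
tool_pos: [510.0, -134.8, 56.3]
tcp_rot: [-180.0, 0.0, 3.2]
ft_force: [0.0, -0.9, 0.3]
finger_gap: 0.1
grip_force: 0.5
```

```bash
python3 -m handwheel '[[0,0,0.001,0],[0,0,0.001,0],[0,0,0.001,0],[0,0,0.0005,0],[0,0,0.0005,0],[0,0,0,0]]'
python3 -m handwheel '[[0,0,-0.02,0],[0,0,-0.04,0],[0,0,-0.05,0],[0,0,0,0],[0,0,0,0]]' 0.03
python3 -c "
from h import *
shot('wrist','w16'); need(390,115,160)"
```

```text
time: 31.15
tool_pos: [510.2, -135.1, 53.1]
tcp_rot: [180.0, -0.0, 3.2]
ft_force: [-1.2, -1.1, 6.6]
finger_gap: -0.0
grip_force: 2.8
time: 31.65
tool_pos: [511.0, -135.1, 164.1]
tcp_rot: [179.9, -0.2, 3.2]
ft_force: [-0.3, 0.4, -0.6]
finger_gap: 30.0
grip_force: 0.0
need mm [-105.9 -255.9    2.4] turn 0 yaw now 3.2 q6 66 t 31.7
```

```bash
python3 - <<'E'
from h import *
im,C=load('w7'); print(pt(C,[(283,170),(275,245),(272,210)],24).round(1))
im,C=load('w11'); print(pt(C,[(391,131),(413,201),(401,168)],24).round(1))
need(370,115,160,-7)
E
python3 -m handwheel '[[-0.005,-0.02,0,0],[-0.01,-0.03,0,0],[-0.015,-0.04,0,0],[-0.015,-0.04,0,0],[-0.015,-0.04,0,0],[-0.015,-0.04,0,0],[-0.015,-0.034,0,0],[-0.012,-0.01,0,5],[-0.004,0,0,5],[0,0,0,0]]'
python3 -m handwheel '[[0,0,0,0],[0,0,0,0]]'
python3 - <<'E'
from h import *
im,C=shot('wrist','w17'); need(370,115,160,-7)
g=cv2.cvtColor(im,cv2.COLOR_BGR2GRAY); u,v=px(C,[450,110,24])[0].round().astype(int); print(u,v)
np.set_printoptions(linewidth=250)
print(g[v-50:v+54:4,u-60:u+44:4])
E
```

```text
[[477.9  84.9]
 [402.4  95.5]
 [439.1  96.7]]
[[469.2  90.8]
 [400.6 101.9]
 [434.9  97.8]]
need mm [-125.9 -257.     2.4] turn 10.2 yaw now 3.2 q6 66 t 31.7
time: 32.7
tool_pos: [388.4, 113.6, 160.6]
tcp_rot: [179.9, 0.2, -6.8]
ft_force: [-1.0, 0.6, -0.3]
finger_gap: 30.3
grip_force: 0.0
time: 32.9
tool_pos: [390.1, 112.9, 162.0]
tcp_rot: [180.0, 0.1, -6.8]
ft_force: [0.9, -0.1, -0.7]
finger_gap: 30.0
grip_force: 0.0
need mm [-20.4   0.3   2.2] turn 0.2 yaw now -6.8 q6 106 t 33.0
316 124
[[185 186 187 188 186 190 185 184 188 189 187 183 179 212 235 236 236 236 237 236 236 236 237 237 236 237]
 [189 187 186 191 187 190 187 188 185 179 185 188 193 190 236 236 236 236 236 237 237 236 236 237 237 237]
 [190 182 182 187 185 188 186 187 187 185 196 187 181 184 236 236 236 236 237 237 236 237 237 236 237 236]
 [178 186 187 188 188 186 187 185 185 184 192 188 186 187 209 236 236 237 236 236 237 237 237 237 236 237]
 [180 184 183 183 184 185 186 190 190 186 186 184 182 191 209 236 236 231 218 236 236 237 237 237 237 237]
 [186 190 191 186 187 182 187 185 186 188 183 189 183 187 179 182 189 1
[... 1476 characters left out ...]
 188 183 187 185 193 149 152 237 215 238 238 238 237 237]
 [105 182 237 237 189 187 211 237 227 182 182 183 188 186 187 189 188 147 151 237 237 237 238 238 237 238]
 [ 70  69 178 212 181 109 116 237 189 159  87 134 182 189 185 186 189 147 153 192 238 237 237 237 238 238]
 [113  69  69 104 171  95  69 228 185  98  94  97 105 105 104 105 104 147 150 148 237 238 237 237 238 238]
 [120 118  81  68 112 121 134 237 237 230 231 232 146 146 147 147 145 146 150 148 237 237 237 237 238 237]
 [115 119 116  94 119 123 237 237 237 233 235 236 192 148 148 149 147 145 147 147 237 237 238 237 238 237]
 [115 118 109 116 122 222 236 237 237 233 234 234 220 146 144 144 144 145 146 145 237 237 237 238 238 238]]
```

Run:
```python
from h import *
im,C=load('w17'); g=cv2.cvtColor(im,cv2.COLOR_BGR2GRAY).astype(int); u,v=316,124
np.set_printoptions(linewidth=250)
print(g[v+40:v+72:2,u-30:u+30:4])
# bar edges
Lf,Rt=[],[]
for r_ in range(v-8,v+34,2):
    c=np.nonzero((g[r_,u+2:u+30]<166)&(g[r_,u+2:u+30]>100))[0]
    run=np.split(c,np.nonzero(np.diff(c)>1)[0]+1); c=max(run,key=len)
    if len(c)>8: Lf.append((u+2+c[0],r_)); Rt.append((u+3+c[-1],r_))
for E_ in(Lf,Rt):
    P=pt(C,E_,24); k=np.polyfit(P[:,0],P[:,1],1); print('edge deg',np.degrees(np.arctan(k[0])).round(1),P[0].round(1),P[-1].round(1),'y@436',np.polyval(k,436).round(1))
# top leg outer edge
T=[]
for c in range(u-22,u+2,3):
    rr=[r_ for r_ in range(v-40,v) if g[r_,c]<170]; T.append((c,rr[0]))
print(T,pt(C,T,24).round(1)[::3])
```

```text
[[237 202 217 214 202 133 128 126 128 113 151 149 228 237 237]
 [237 217 231 232 232 145 147 147 146 114 150 150 224 237 237]
 [237 219 232 233 234 146 147 147 148 117 150 149 227 236 238]
 [237 221 234 235 236 149 149 148 148 118 150 148 185 237 237]
 [237 220 232 233 235 146 147 146 147 119 149 147 177 237 237]
 [236 220 235 234 235 144 144 144 144 118 150 147 186 237 237]
 [237 226 226 228 229 166 143 157 139 145 140 144 187 236 237]
 [236 237 236 236 237 220 186 189 185 184 188 187 180 237 237]
 [237 237 237 237 237 237 186 183 186 190 189 185 183 237 237]
 [237 237 237 236 233 212 189 185 186 185 191 186 188 237 237]
 [237 237 220 220 210 187 185 190 184 188 189 188 187 237 237]
 [236 186 183 191 190 189 187 191 186 187 189 191 188 237 237]
 [187 187 191 192 189 186 189 188 187 181 193 191 186 210 237]
 [191 186 194 193 189 182 189 185 188 179 194 189 181 212 237]
 [185 192 190 189 189 191 187 184 190 180 197 190 182 213 236]
 [186 190 185 188 190 192 189 187 189 180 189 188 191 211 237]]
edge deg -9.7 [455.8 101.9] [428.3 106.9] y@436 105.7
edge deg -10.8 [454.3  89.8] [426.8  94.4] y@436 93.1
[(294, 96), (297, 96), (300, 97), (303, 97), (306, 97), (309, 97), (312, 98), (315, 97)] [[475.2 125.6]
 [473.5 118. ]
 [471.8 110.5]]
```

Run:
```python
from h import *
im,C=load('w17'); B=pt(C,[(298,176.5),(310,176.5),(322,176.5),(325,176.5)],24); Tp=pt(C,[(294,96),(303,96.7),(312,97.3)],24); print(B,Tp)
A=np.radians(-10.5); t=np.array([np.cos(A),np.sin(A)]); n=np.array([-np.sin(A),np.cos(A)])
b=(B@t).mean(); a=(Tp@t).mean(); print('len',a-b); 
yb=np.mean([np.array([436,105.7])@n,np.array([436,93.1])@n]); mid=t*(a+b)/2+n*yb; print(mid); need(mid[0],mid[1],45,-10.5)
```

```text
[[404.7018553  132.16552237]
 [403.3850111  121.09560116]
 [402.06802048 110.02444902]
 [401.73874994 107.25646863]] [[475.23140537 125.58507491]
 [473.75892336 117.99887078]
 [472.36511212 110.3915769 ]]
len 69.56105256201255
[435.00082718  99.58518574]
need mm [ 46.1   7.8 117.1] turn 3.7 yaw now -6.8 q6 106 t 33.0
```

```bash
python3 -m handwheel '[[0.02,0.004,0.03,0],[0.026,0.0038,0.03,3.2],[0,0,0.03,0],[0,0,0.027,0],[0,0,0,0],[0,0,0,0],[0,0,0,0]]' 0.03
python3 -c "
from h import *
need(435,99.6,4,-10)"
```

```text
time: 33.65
tool_pos: [436.4, 100.1, 47.5]
tcp_rot: [-180.0, -0.1, -10.0]
ft_force: [0.4, 0.9, -0.4]
finger_gap: 30.1
grip_force: 0.0
need mm [-1.4  0.7 43.5] turn -0.0 yaw now -10.0 q6 106 t 33.6
```

```bash
python3 -m handwheel '[[-0.0012,0.0007,0.015,0],[0,0,0.015,0],[0,0,0.01,0],[0,0,0.003,0],[0,0,0,0],[0,0,0,0]]' 
python3 -m handwheel '[[0,0,0,0],[0,0,0,0],[0,0,0,0],[0,0,0,0],[0,0,0,0]]' 0.0 50
python3 -c "
from h import *
need(435,99.6,4,-10)"
python3 -m handwheel '[[0,0,-0.01,0],[0,0,-0.02,0],[0,0,-0.04,0],[0,0,-0.04,0],[0,0,0,0],[0,0,0,0]]'
python3 -c "
from h import *
need(523.9,-370.3,115,3.2)"
```

```text
time: 34.25
tool_pos: [434.4, 99.7, 3.6]
tcp_rot: [-180.0, -0.1, -10.0]
ft_force: [-0.0, 0.3, 1.1]
finger_gap: 29.9
grip_force: 0.0
time: 34.75
tool_pos: [434.5, 99.7, 3.6]
tcp_rot: [-180.0, -0.1, -10.0]
ft_force: [-1.3, 0.5, 5.9]
finger_gap: 10.6
grip_force: 50.0
need mm [ 0.5 -0.  -0.4] turn -0.0 yaw now -10.0 q6 106 t 34.8
time: 35.35
tool_pos: [434.6, 99.6, 114.1]
tcp_rot: [-180.0, -0.2, -10.0]
ft_force: [-0.5, 0.2, -1.9]
finger_gap: 11.0
grip_force: 49.1
need mm [169.9 447.2  -0.8] turn -13.2 yaw now -10.0 q6 106 t 35.4
```

```bash
python3 -m handwheel '[[0.01,0.025,0,0],[0.014,0.037,0,0],[0.015,0.04,0,0],[0.015,0.04,0,0],[0.015,0.04,0,0],[0.015,0.04,0,0],[0.015,0.04,0,0],[0.015,0.04,0,0],[0.015,0.04,0,0],[0.015,0.04,0,0]]'
python3 -m handwheel '[[0.015,0.035,0,0],[0.011,0.03,0,0],[0,0,0,-6.6],[0,0,0,-6.6],[0,0,0.02,0],[0,0,0.02,0],[0,0,0.015,0],[0,0,0,0],[0,0,0,0],[0,0,0,0]]'
python3 -c "
from h import *
need(523.9,-370.3,45,3.2)"; python3 chk.py w18
```

```text
time: 36.35
tool_pos: [507.5, -302.6, 110.1]
tcp_rot: [-179.9, 0.2, -10.1]
ft_force: [0.4, -0.7, -0.4]
finger_gap: 11.1
grip_force: 49.1
time: 37.35
tool_pos: [523.7, -370.7, 58.7]
tcp_rot: [179.9, -0.1, 3.2]
ft_force: [-0.4, 0.0, -1.1]
finger_gap: 10.6
grip_force: 49.2
need mm [ 0.2 -0.4 13.7] turn -0.0 yaw now 3.2 q6 47 t 37.4
[253 185  82  15 574] z42 [[36.9, -35.7], [28.6, 8.0]] z29 [[33.4, -38.6], [24.4, 8.6]]
```

```bash
sed -i 's/m\[:185\]=0/m[:160]=0/' chk.py; python3 chk.py w19
```

```text
[253 185  82  15 574] z42 [[36.9, -35.8], [28.4, 8.0]] z29 [[33.4, -38.7], [24.3, 8.6]]
```

```bash
python3 -m handwheel '[[-0.0008,0,0.004,0],[0,0,0.004,0],[0,0,0.003,0],[0,0,0.0025,0],[0,0,0.001,0],[0,0,0,0],[0,0,0,0]]'
python3 -m handwheel '[[0,0,0,0],[0,0,0,0],[0,0,-0.005,0],[0,0,-0.015,0],[0,0,-0.02,0],[0,0,0,0]]' 0.03
python3 -m handwheel '[[0.0004,0,0,0],[0,0,0,0],[0,0,0,0],[0,0,0,0],[0,0,0,0]]' 0.0
python3 -m handwheel '[[0,0,0.008,0],[0,0,0.006,0],[0,0,0.002,0],[0,0,0.002,0],[0,0,0.001,0],[0,0,0.001,0],[0,0,0.001,0],[0,0,0,0]]'
python3 -m handwheel '[[0,0,0.002,0],[0,0,0.002,0],[0,0,0.002,0],[0,0,0,0]]'
```

```text
time: 38.15
tool_pos: [522.3, -370.1, 43.3]
tcp_rot: [-180.0, 0.0, 3.2]
ft_force: [-0.7, 1.3, 0.4]
finger_gap: 10.5
grip_force: 49.6
time: 38.75
tool_pos: [524.6, -372.2, 88.3]
tcp_rot: [179.7, -0.3, 3.2]
ft_force: [0.8, -0.2, 0.7]
finger_gap: 30.0
grip_force: 0.0
time: 39.25
tool_pos: [522.5, -370.0, 82.6]
tcp_rot: [-180.0, 0.0, 3.2]
ft_force: [0.0, -0.2, -0.4]
finger_gap: -0.1
grip_force: 0.0
time: 40.05
tool_pos: [523.1, -370.6, 62.7]
tcp_rot: [180.0, -0.0, 3.2]
ft_force: [-0.9, 0.3, 2.1]
finger_gap: -0.2
grip_force: 0.9
time: 40.45
tool_pos: [523.2, -370.4, 56.3]
tcp_rot: [180.0, -0.1, 3.2]
ft_force: [1.6, 0.5, 1.9]
finger_gap: -0.3
grip_force: 1.0
```

```bash
python3 -m handwheel '[[0,0,0.001,0],[0,0,0.001,0],[0,0,0.001,0],[0,0,0.0005,0],[0,0,0.0005,0],[0,0,0,0]]'
python3 -m handwheel '[[0,0,-0.02,0],[0,0,-0.04,0],[0,0,-0.05,0],[0,0,0,0],[0,0,0,0]]' 0.03
python3 - <<'E'
from h import *
for f,L in (('w7',[(184,221),(165,198),(213,236)]),('w11',[(325.5,218.5),(297,211),(355,221)])):
    im,C=load(f); P=pt(C,L,24); d=P[1]-P[2]; print(P.round(1).tolist(),np.degrees(np.arctan2(d[1],d[0])))
m=P[0]-80*np.array([np.cos(.89),np.sin(.89)]); print(m); need(m[0],m[1],160)
E
```

```text
time: 41.05
tool_pos: [524.4, -370.7, 54.6]
tcp_rot: [179.9, -0.2, 3.2]
ft_force: [1.3, 2.7, 13.6]
finger_gap: 0.0
grip_force: 6.8
time: 41.55
tool_pos: [523.5, -370.9, 164.1]
tcp_rot: [179.9, -0.1, 3.2]
ft_force: [-0.2, 0.2, -1.0]
finger_gap: 29.9
grip_force: 0.0
[[427.6, 181.7], [450.8, 196.3], [411.9, 155.5]] 46.33345659680855
[[427.4, 182.0], [447.8, 201.5], [410.6, 158.8]] 48.92807997183076
[377.01604272 119.79604474]
need mm [-119.2 -498.     2.7] turn 0 yaw now 3.2 q6 47 t 41.5
```

```bash
python3 -m handwheel '[[0,0,0.04,0],[0,0,0.04,0],[0,0,0.02,0],[0,0,0.005,0],[0,0,0,0],[0,0,0,0],[0,0,0,0]]' 0.0
python3 -m handwheel '[[0,0,0.001,0],[0,0,0.001,0],[0,0,0.001,0],[0,0,0.001,0],[0,0,0,0],[0,0,0,0]]'
python3 -m handwheel '[[0,0,0.0005,0],[0,0,0.0005,0],[0,0,0.0005,0],[0,0,0,0],[0,0,0,0]]'
```

```text
time: 42.25
tool_pos: [522.0, -369.7, 55.9]
tcp_rot: [-179.9, 0.1, 3.2]
ft_force: [-0.0, 0.4, -0.2]
finger_gap: 0.0
grip_force: 0.0
time: 42.85
tool_pos: [522.8, -370.4, 54.1]
tcp_rot: [180.0, -0.0, 3.2]
ft_force: [-2.5, 2.2, 6.2]
finger_gap: 0.2
grip_force: 3.4
time: 43.35
tool_pos: [522.9, -370.5, 53.9]
tcp_rot: [180.0, -0.0, 3.2]
ft_force: [-7.5, 4.7, 15.8]
finger_gap: 0.1
grip_force: 7.8
```

```bash
python3 -m handwheel '[[0,0,-0.02,0],[0,0,-0.04,0],[0,0,-0.05,0],[-0.005,-0.02,0,0],[-0.009,-0.035,0,0],[-0.01,-0.04,0,0],[-0.01,-0.04,0,0],[-0.01,-0.04,0,0],[-0.01,-0.04,0,0],[-0.01,-0.04,0,0]]' 0.03
python3 -m handwheel '[[-0.01,-0.04,0,0],[-0.01,-0.04,0,0],[-0.01,-0.04,0,0],[-0.01,-0.04,0,0],[-0.01,-0.04,0,0],[-0.005,-0.04,0,0],[0,-0.003,0,0],[0,0,0,-8.5],[0,0,0,-8.5],[0,0,0,-8.5]]'
python3 -m handwheel '[[0,0,0,-8.5],[0,0,0,-8.5],[0,0,0,-2.5],[0,0,0,0],[0,0,0,0],[0,0,0,0]]'
python3 - <<'E'
from h import *
im,C=shot('wrist','w20'); need(377,120,160,48)
g=cv2.cvtColor(im,cv2.COLOR_BGR2GRAY); u,v=px(C,[427.5,182,24])[0].round().astype(int); print(u,v)
np.set_printoptions(linewidth=250)
print(g[v-52:v+56:4,u-36:u+40:4])
E
```

```text
time: 44.35
tool_pos: [444.2, -117.8, 161.8]
tcp_rot: [180.0, -0.0, 3.1]
ft_force: [0.3, 0.1, 0.5]
finger_gap: 30.3
grip_force: 0.0
time: 45.35
tool_pos: [376.7, 120.0, 161.8]
tcp_rot: [180.0, -0.0, 29.0]
ft_force: [-1.2, -0.3, 0.2]
finger_gap: 29.9
grip_force: 0.0
time: 45.95
tool_pos: [376.6, 120.1, 161.7]
tcp_rot: [180.0, 0.0, 48.1]
ft_force: [-0.3, -0.5, 0.3]
finger_gap: 29.8
grip_force: 0.0
need mm [0.1 0.4 1.8] turn 0.1 yaw now 48.1 q6 52 t 46.0
316 99
[[177 177 174 184 183 190 234 234 234 233 234 208 185 179 180 178 184 180 181]
 [173 175 180 182 181 234 201 189 223 229 214 171 178 184 182 184 184 172 179]
 [177 184 181 174 193 223 185 178 180 178 181 179 179 161 185 179 183 180 177]
 [179 177 180 194 235 117 118 117 118 117  85  86  86  85 157 180 186 181 179]
 [176 182 174 234 235 120 122 122 122 117  86  87  86  87 157 180 181 183 184]
 [174 178 223 235 235  73  71  70  99  92  79  65  63  63 175 180 180 182 185]
 [187 224 236 236 235 235 235 235 120 109  85 159 179 177 184 177 186 180 185]
 [193 235 235 235 235 235 235 235 121  98  84 158 183 177 185 184 178 179 181]
 [235
[... 796 characters left out ...]
87 191 187 186 186 184  86  85  86 167 189 185 185 190 183 190 185]
 [236 236 236 181 182 181 183 179  85  84  84 163 181 188 187 180 187 188 189]
 [236 236 236 232 183 186 169 171  86  85  86 146 171 162 187 186 188 184 192]
 [236 236 236 236 236  81  83  85  84  85  84  86  87  86 236 236 232 211 192]
 [236 236 236 236 237  81  85  86  84  85  87  86  87  87 237 237 236 220 182]
 [236 236 237 236 237 205 192 207 199 149 151 151 170 199 237 237 237 191 189]
 [236 236 236 236 236 236 236 237 237 237 209 188 236 237 236 237 192 184 188]
 [184 236 236 237 236 237 237 237 237 236 236 237 236 237 237 183 190 184 192]
 [184 188 197 236 237 236 236 236 237 237 236 237 237 237 232 188 186 192 187]]
```

Run:
```python
from h import *
im,C=load('w20'); g=cv2.cvtColor(im,cv2.COLOR_BGR2GRAY); m=(g<145).astype(np.uint8); m[:30]=0; m[180:]=0; m[:,:270]=0; m[:,370:]=0
n,lab,st,ce=cv2.connectedComponentsWithStats(m); i=1+np.argmax(st[1:,4]); v,u=np.nonzero(lab==i); Q=pt(C,np.c_[u,v],24); b=cv2.minAreaRect(Q.astype(np.float32)); print(st[i],b,Q.mean(0)); x,y=b[0]
a=b[2] if b[1][0]>b[1][1] else b[2]-90
need(x,y,45,a)
```

```text
[ 298   56   38   83 1682] ((427.9133605957031, 182.25697326660156), (66.7872085571289, 30.845205307006836), 48.06877899169922) [429.03575862 183.33488663]
need mm [ 80.5  -3.3 116.8] turn 0.0 yaw now 48.1 q6 52 t 46.0
```

```bash
python3 -m handwheel '[[0.04,-0.0015,0.03,0],[0.0405,-0.0018,0.03,0],[0,0,0.03,0],[0,0,0.027,0],[0,0,0,0],[0,0,0,0],[0,0,0,0]]' 0.03
python3 -c "
from h import *
need(427.9,182.3,5,48.1)"
```

```text
time: 46.7
tool_pos: [428.9, 182.6, 47.0]
tcp_rot: [179.9, -0.1, 48.1]
ft_force: [-0.6, -0.2, 0.5]
finger_gap: 29.8
grip_force: 0.0
need mm [-1.  -0.6 42. ] turn 0.0 yaw now 48.1 q6 59 t 46.7
```

```bash
python3 -m handwheel '[[-0.0009,-0.0005,0.015,0],[0,0,0.015,0],[0,0,0.009,0],[0,0,0.003,0],[0,0,0,0],[0,0,0,0]]' 
python3 -m handwheel '[[0,0,0,0],[0,0,0,0],[0,0,0,0],[0,0,0,0],[0,0,0,0]]' 0.0 50
python3 -c "
from h import *
need(427.9,182.3,4,48.1)"
python3 -m handwheel '[[0,0,-0.01,0],[0,0,-0.02,0],[0,0,-0.04,0],[0,0,-0.04,0],[0,0,0,0],[0,0,0,0]]'
python3 -c "
from h import *
need(609.4,-242.1,115,3.2)"
```

```text
time: 47.3
tool_pos: [427.3, 182.2, 3.9]
tcp_rot: [180.0, -0.1, 48.2]
ft_force: [0.1, 0.7, -0.4]
finger_gap: 29.9
grip_force: 0.0
time: 47.8
tool_pos: [427.3, 182.2, 3.9]
tcp_rot: [180.0, -0.1, 48.2]
ft_force: [-1.3, -0.7, 6.8]
finger_gap: 10.7
grip_force: 49.8
need mm [ 0.4  0.4 -0.1] turn 0.1 yaw now 48.2 q6 59 t 47.8
time: 48.4
tool_pos: [427.4, 182.2, 114.4]
tcp_rot: [179.9, -0.1, 48.2]
ft_force: [-0.5, -0.2, -1.8]
finger_gap: 11.0
grip_force: 48.9
need mm [-194.7  418.7   -0.5] turn 45.0 yaw now 48.2 q6 59 t 48.4
```

```bash
python3 -m handwheel '[[-0.01,0.02,0,0],[-0.016,0.036,0,0],[-0.017,0.037,0,0],[-0.017,0.037,0,0],[-0.017,0.037,0,0],[-0.017,0.037,0,0],[-0.017,0.037,0,0],[-0.017,0.037,0,0],[-0.017,0.037,0,0],[-0.017,0.037,0,0]]'
python3 -m handwheel '[[-0.017,0.0365,0,0],[-0.0167,0.03,0,0],[0,0,0,7.5],[0,0,0,7.5],[0,0,0,7.5],[0,0,0,7.5],[0,0,0.02,7.5],[0,0,0.02,7.5],[0,0,0.015,0],[0,0,0,0]]'
python3 -m handwheel '[[0,0,0,0],[0,0,0,0]]'
python3 -c "
from h import *
need(609.4,-242.1,45,3.2)"; python3 chk.py w21
```

```text
time: 49.4
tool_pos: [579.5, -174.6, 110.3]
tcp_rot: [-179.8, 0.1, 48.2]
ft_force: [0.5, 0.6, -1.8]
finger_gap: 11.0
grip_force: 49.0
time: 50.4
tool_pos: [604.5, -241.4, 52.8]
tcp_rot: [-179.8, 0.4, 3.4]
ft_force: [-0.5, 1.0, -3.1]
finger_gap: 10.7
grip_force: 49.1
time: 50.6
tool_pos: [608.4, -243.3, 59.0]
tcp_rot: [180.0, -0.1, 3.3]
ft_force: [-0.3, 0.2, -1.6]
finger_gap: 10.9
grip_force: 49.1
need mm [ 1.  -1.2 14. ] turn 0.1 yaw now 3.3 q6 60 t 50.6
[287 184  65  16 840] z42 [[37.4, -17.7], [28.5, 17.2]] z29 [[34.0, -19.1], [24.3, 18.6]]
```

```bash
python3 -m handwheel '[[0.0006,-0.0006,0.004,0],[0,0,0.004,0],[0,0,0.003,0],[0,0,0.0025,0],[0,0,0.001,0],[0,0,0,0],[0,0,0,0]]'
python3 -m handwheel '[[0,0,0,0],[0,0,0,0],[0,0,-0.005,0],[0,0,-0.015,0],[0,0,-0.02,0],[0,0,0,0]]' 0.03
python3 -m handwheel '[[0.0004,0,0,0],[0,0,0,0],[0,0,0,0],[0,0,0,0],[0,0,0,0]]' 0.0
python3 -m handwheel '[[0,0,0.008,0],[0,0,0.006,0],[0,0,0.002,0],[0,0,0.002,0],[0,0,0.001,0],[0,0,0.001,0],[0,0,0.001,0],[0,0,0,0]]'
python3 -m handwheel '[[0,0,0.002,0],[0,0,0.002,0],[0,0,0.002,0],[0,0,0,0]]'
python3 -m handwheel '[[0,0,0.001,0],[0,0,0.001,0],[0,0,0.001,0],[0,0,0.0005,0],[0,0,0,0],[0,0,0,0]]'
```

```text
time: 51.35
tool_pos: [608.3, -242.3, 43.6]
tcp_rot: [-180.0, 0.0, 3.2]
ft_force: [-0.5, 0.4, 0.7]
finger_gap: 11.0
grip_force: 49.5
time: 51.95
tool_pos: [611.0, -243.7, 88.6]
tcp_rot: [179.8, -0.4, 3.2]
ft_force: [0.4, -0.8, 1.1]
finger_gap: 29.7
grip_force: 0.0
time: 52.45
tool_pos: [608.4, -242.2, 82.8]
tcp_rot: [-180.0, 0.1, 3.2]
ft_force: [0.7, -0.6, 0.3]
finger_gap: 0.2
grip_force: 0.0
time: 53.25
tool_pos: [609.0, -242.5, 62.9]
tcp_rot: [180.0, -0.0, 3.2]
ft_force: [-1.0, -0.6, 2.1]
finger_gap: 0.1
grip_force: 1.4
time: 53.65
tool_pos: [608.6, -242.1, 55.9]
tcp_rot: [-180.0, 0.0, 3.2]
ft_force: [0.9, 0.4, 0.3]
finger_gap: -0.0
grip_force: 0.2
time: 54.25
tool_pos: [608.8, -242.3, 53.1]
tcp_rot: [-180.0, -0.0, 3.2]
ft_force: [-0.7, 1.2, 3.8]
finger_gap: -0.2
grip_force: 1.9
```

```bash
python3 -m handwheel '[[0,0,-0.02,0],[0,0,-0.04,0],[0,0,-0.05,0],[0,0,0,0],[0,0,0,0]]' 0.045
python3 - <<'E'
from h import *
P={}
for f in ('w7','w11'):
    im,C=load(f); H,S,V=[a.astype(int) for a in cv2.split(cv2.cvtColor(im,cv2.COLOR_BGR2HSV))]
    m=((H<16)&(S>120)&(V>60)).astype(np.uint8); m=cv2.morphologyEx(m,cv2.MORPH_CLOSE,np.ones((9,9))); m[:150]=0; m[:,:{'w7':60,'w11':180}[f]]=0;m[:,250:]=0; m[290:]=0
    n,lab,st,ce=cv2.connectedComponentsWithStats(m); i=1+np.argmax(st[1:,4]); v,u=np.nonzero(lab==i); Q=pt(C,np.c_[u,v],26); b=cv2.minAreaRect(Q.astype(np.float32)); print(st[i],b)
need(500,200,160)
E
```

```text
time: 54.75
tool_pos: [609.9, -243.0, 165.2]
tcp_rot: [179.9, -0.2, 3.2]
ft_force: [-0.5, 0.1, -0.2]
finger_gap: 45.2
grip_force: 0.0
[  81  186   47   57 1315] ((434.1209411621094, 255.79234313964844), (21.577510833740234, 58.8897705078125), 52.13542938232422)
[ 195  224   29   57 1279] ((454.3002624511719, 298.5707092285156), (26.784809112548828, 60.57619094848633), 48.07085037231445)
need mm [ -85.4 -448.4    4. ] turn 0 yaw now 3.2 q6 61 t 54.8
```

```bash
python3 -m handwheel '[[-0.005,-0.02,0,0],[-0.005,-0.035,0,0],[-0.006,-0.04,0,0],[-0.006,-0.04,0,0],[-0.006,-0.04,0,0],[-0.006,-0.04,0,0],[-0.006,-0.04,0,0],[-0.006,-0.04,0,0],[-0.006,-0.04,0,0],[-0.006,-0.04,0,0]]' 0.045
python3 -m handwheel '[[-0.006,-0.04,0,0],[-0.006,-0.04,0,0],[0,-0.036,0,0],[0,0,0,-8.5],[0,0,0,-8.5],[0,0,0,-8.5],[0,0,0,-8.5],[0,0,0,-8.5],[0,0,0,-8.5],[0,0,0,-8.5]]'
python3 -m handwheel '[[0,0,0,-8.5],[0,0,0,-8.5],[0,0,0,-8.5],[0,0,0,-8.5],[0,0,0,-8.5],[0,0,0,-8.5],[0,0,0,-8.5],[0,0,0,-8.5],[0,0,0,-7.3],[0,0,0,0]]'
cat > blk.py <<'E'
from h import *
import sys
im,C=shot('wrist',sys.argv[1]); H,S,V=[a.astype(int) for a in cv2.split(cv2.cvtColor(im,cv2.COLOR_BGR2HSV))]
m=((H<16)&(S>120)&(V>60)).astype(np.uint8); m=cv2.morphologyEx(m,cv2.MORPH_CLOSE,np.ones((9,9))); m[240:]=0
n,lab,st,ce=cv2.connectedComponentsWithStats(m)
for i in range(1,n):
    if st[i,4]<500: continue
    v,u=np.nonzero(lab==i); Q=pt(C,np.c_[u,v],26); b=cv2.minAreaRect(Q.astype(np.float32)); (x,y),(w,h),a=b; a+=0 if w>h else 90
    print(st[i],'mid',round(x,1),round(y,1),'wh',round(w,1),round(h,1),'ang',round(a,1)); need(x,y,45,a)
E
python3 blk.py w22
```

```text
time: 55.75
tool_pos: [528.3, 130.2, 160.8]
tcp_rot: [180.0, 0.2, 3.2]
ft_force: [0.2, 0.2, -0.2]
finger_gap: 44.9
grip_force: 0.0
time: 56.75
tool_pos: [510.5, 243.5, 160.5]
tcp_rot: [-179.9, 0.2, 63.0]
ft_force: [-0.3, 0.4, -0.4]
finger_gap: 45.2
grip_force: 0.0
time: 57.75
tool_pos: [510.6, 243.6, 160.8]
tcp_rot: [-179.8, -0.1, 138.1]
ft_force: [0.8, 1.2, 0.4]
finger_gap: 45.1
grip_force: 0.0
[ 508   42  112   85 2555] mid 577.1 454.5 wh 91.9 19.5 ang 87.2
need mm [ 92.3 201.  115.7] turn 50.6 yaw now 137.8 q6 -27 t 57.8
[ 317   63   26   73 1801] mid 455.9 301.4 wh 21.0 58.6 ang 139.0
need mm [ 79.2   6.2 116.2] turn -1.2 yaw now 137.8 q6 -27 t 57.8
[420  78  41  24 608] mid 510.9 377.0 wh 34.2 16.5 ang 32.4
need mm [ 89.3  99.2 116. ] turn 105.4 yaw now 137.8 q6 -27 t 57.8
[ 498  171   48   69 1197] mid 651.6 374.9 wh 20.0 81.2 ang 171.6
need mm [-16.3 192.2 115.6] turn -33.8 yaw now 137.8 q6 -27 t 57.8
```

```bash
python3 -m handwheel '[[0.04,0.003,0.03,-1.2],[0.0392,0.0032,0.03,0],[0,0,0.03,0],[0,0,0.026,0],[0,0,0,0],[0,0,0,0],[0,0,0,0]]' 0.045
python3 -c "
from h import *
need(455.9,301.4,5,139)"
```

```text
time: 58.5
tool_pos: [457.8, 301.4, 48.7]
tcp_rot: [179.9, 0.0, 139.1]
ft_force: [0.2, 0.4, -0.1]
finger_gap: 45.2
grip_force: 0.0
need mm [ 1.4 -1.4 43.7] turn 0.1 yaw now 139.1 q6 -21 t 58.5
```

```bash
python3 -m handwheel '[[0.0012,-0.0014,0.015,0],[0,0,0.015,0],[0,0,0.01,0],[0,0,0.003,0],[0,0,0,0],[0,0,0,0]]' 
python3 -m handwheel '[[0,0,0,0],[0,0,0,0],[0,0,0,0],[0,0,0,0],[0,0,0,0]]' 0.0 50
python3 -c "
from h import *
need(455.9,301.4,4,139)"
python3 -m handwheel '[[0,0,-0.01,0],[0,0,-0.02,0],[0,0,-0.04,0],[0,0,-0.04,0],[0,0,0,0],[0,0,0,0]]'
python3 -c "
from h import *
need(514.1,-205.1,115,183.2)"
```

```text
time: 59.1
tool_pos: [454.9, 300.9, 4.2]
tcp_rot: [180.0, 0.0, 139.2]
ft_force: [-0.8, -0.6, -0.1]
finger_gap: 44.9
grip_force: 0.0
time: 59.6
tool_pos: [455.5, 301.2, 4.9]
tcp_rot: [179.9, 0.0, 139.2]
ft_force: [0.7, -0.3, 5.8]
finger_gap: 21.2
grip_force: 50.4
need mm [-0.2  0.4  0.9] turn 0.2 yaw now 139.2 q6 -21 t 59.6
time: 60.2
tool_pos: [455.3, 301.1, 115.3]
tcp_rot: [179.9, 0.0, 139.2]
ft_force: [-0.4, 0.2, -3.1]
finger_gap: 21.3
grip_force: 49.6
need mm [-3.755e+02 -3.445e+02 -1.000e-01] turn -44.0 yaw now 139.2 q6 -21 t 60.2
```

```bash
python3 -m handwheel '[[-0.015,-0.0145,0,0],[-0.027,-0.025,0,0],[-0.028,-0.0255,0,0],[-0.028,-0.0255,0,0],[-0.028,-0.0255,0,0],[-0.028,-0.0255,0,0],[-0.028,-0.0255,0,0],[-0.028,-0.0255,0,0],[-0.028,-0.0255,0,0],[-0.028,-0.0255,0,0]]'
python3 -m handwheel '[[-0.028,-0.0255,0,0],[-0.028,-0.0255,0,0],[-0.028,-0.0255,0,0],[-0.0255,-0.0245,0,0],[0,0,0,-7.4],[0,0,0,-7.4],[0,0,0,-7.4],[0,0,0,-7.4],[0,0,0.01,-7.4],[0,0,0.02,-7.0]]'
python3 -m handwheel '[[0,0,0.02,0],[0,0,0.005,0],[0,0,0,0],[0,0,0,0],[0,0,0,0]]'
python3 -c "
from h import *
need(514.1,-205.1,45,183.2)"; python3 chk.py w23
```

```text
time: 61.2
tool_pos: [494.9, -58.5, 111.7]
tcp_rot: [-179.9, -0.2, 139.2]
ft_force: [0.9, 0.7, -2.5]
finger_gap: 20.9
grip_force: 49.5
time: 62.2
tool_pos: [513.2, -205.3, 83.0]
tcp_rot: [180.0, -0.0, -176.5]
ft_force: [0.2, 0.9, -2.3]
finger_gap: 21.0
grip_force: 49.6
time: 62.7
tool_pos: [514.2, -205.7, 60.1]
tcp_rot: [-180.0, 0.1, -176.9]
ft_force: [-0.1, -0.1, -1.3]
finger_gap: 20.8
grip_force: 49.6
need mm [ 0.1  0.6 15.1] turn -0.1 yaw now -176.9 q6 -120 t 62.7
[301 191  46  16 606] z42 [[32.8, -11.4], [23.7, 13.6]] z29 [[29.0, -12.3], [19.2, 14.8]]
[408 198  12   6  34] z42 [[28.9, 46.6], [25.5, 53.4]] z29 [[24.8, 50.4], [21.1, 57.8]]
[410 204  10  19 168] z42 [[25.5, 48.0], [14.3, 54.6]] z29 [[21.1, 51.9], [9.0, 59.0]]
```

```bash
python3 -m handwheel '[[0.0002,0.0008,0.004,0],[0,0,0.004,0],[0,0,0.004,0],[0,0,0.0025,0],[0,0,0.001,0],[0,0,0,0],[0,0,0,0]]'
python3 -m handwheel '[[0,0,0,0],[0,0,0,0],[0,0,-0.005,0],[0,0,-0.015,0],[0,0,-0.02,0],[0,0,0,0]]' 0.042
python3 -m handwheel '[[-0.0002,0,0,0],[0,0,0,0],[0,0,0,0],[0,0,0,0],[0,0,0,0]]' 0.0
python3 -m handwheel '[[0,0,0.008,0],[0,0,0.006,0],[0,0,0.002,0],[0,0,0.002,0],[0,0,0.001,0],[0,0,0.001,0],[0,0,0.001,0],[0,0,0,0]]'
python3 -m handwheel '[[0,0,0.002,0],[0,0,0.002,0],[0,0,0.001,0],[0,0,0.001,0],[0,0,0,0]]'
```

```text
time: 63.45
tool_pos: [513.3, -204.7, 43.6]
tcp_rot: [-180.0, -0.0, -176.8]
ft_force: [-1.6, -0.4, 1.2]
finger_gap: 20.7
grip_force: 50.0
time: 64.05
tool_pos: [515.9, -205.8, 88.0]
tcp_rot: [-179.8, 0.3, -176.8]
ft_force: [0.7, -0.1, 0.5]
finger_gap: 42.2
grip_force: 0.0
time: 64.55
tool_pos: [513.2, -204.4, 83.0]
tcp_rot: [180.0, -0.0, -176.8]
ft_force: [-0.5, 1.3, -0.3]
finger_gap: 0.2
grip_force: 0.0
time: 65.35
tool_pos: [513.6, -204.6, 62.6]
tcp_rot: [-180.0, 0.0, -176.8]
ft_force: [-0.9, 0.3, 2.2]
finger_gap: -0.4
grip_force: 1.0
time: 65.85
tool_pos: [513.4, -204.5, 56.3]
tcp_rot: [180.0, -0.0, -176.8]
ft_force: [0.6, -0.0, 0.0]
finger_gap: 0.0
grip_force: 0.0
```

```bash
python3 -m handwheel '[[0,0,0.001,0],[0,0,0.001,0],[0,0,0.001,0],[0,0,0,0],[0,0,0,0]]'
python3 -m handwheel '[[0,0,-0.02,0],[0,0,-0.04,0],[0,0,-0.05,0],[0,0,-0.03,0],[0,0,0,0],[0,0,0,0]]' 0.07
python3 - <<'E'
from h import *
im=cv2.imread('pics/top0.png'); H,S,V=[a.astype(int) for a in cv2.split(cv2.cvtColor(im,cv2.COLOR_BGR2HSV))]
m=((H>12)&(H<32)&(S>100)&(V>60)); print('\n'.join(''.join('#' if x else '.' for x in r_) for r_ in m[155:185,222:256]))
need(665,107,200)
E
```

```text
time: 66.35
tool_pos: [513.5, -204.7, 55.0]
tcp_rot: [-180.0, -0.0, -176.8]
ft_force: [-7.1, 3.1, 14.9]
finger_gap: -0.1
grip_force: 7.5
time: 66.95
tool_pos: [513.9, -204.8, 194.2]
tcp_rot: [-179.9, 0.1, -176.8]
ft_force: [0.3, -0.7, -0.1]
finger_gap: 69.8
grip_force: 0.0
..................................
..................................
..................................
..................................
..................................
..................................
........##........................
.......####..#####................
.......#############..............
........#############.............
.........#############............
.........##############...........
.........##############...........
.........##############...........
.........###############..........
.........###############..........
..........##############..........
..........#############...........
...........############...........
...........############...........
............##########............
.............########.............
................###...............
..................................
..................................
..................................
..................................
..................................
..................................
..................................
need mm [-168.   303.    -5.8] turn 0 yaw now -176.8 q6 -120 t 67.0
```

```bash
python3 -m handwheel '[[-0.01,0.02,-0.005,0],[-0.013,0.034,0,0],[-0.0135,0.039,0,0],[-0.0135,0.039,0,0],[-0.0135,0.039,0,0],[-0.0135,0.039,0,0],[-0.0135,0.039,0,0],[-0.0135,0.039,0,0],[-0.0135,0.036,0,0],[0,0,0,8.5]]' 0.07
python3 -m handwheel '[[0,0,0,8.5],[0,0,0,8.5],[0,0,0,8.5],[0,0,0,8.5],[0,0,0,8.5],[0,0,0,8.5],[0,0,0,8.5],[0,0,0,8.5],[0,0,0,8.5],[0,0,0,8.5]]'
python3 -m handwheel '[[0,0,0,8.5],[0,0,0,8.5],[0,0,0,8.5],[0,0,0,8.5],[0,0,0,5.5],[0,0,0,0],[0,0,0,0]]'
cat > cup.py <<'E'
from h import *
import sys
im,C=shot('wrist',sys.argv[1]); H,S,V=[a.astype(int) for a in cv2.split(cv2.cvtColor(im,cv2.COLOR_BGR2HSV))]
m=cv2.morphologyEx(((H>12)&(H<32)&(S>90)).astype(np.uint8),cv2.MORPH_CLOSE,np.ones((5,5))); m[230:]=0; m[:,:200]=0; m[:,450:]=0
n,lab,st,ce=cv2.connectedComponentsWithStats(m); i=1+np.argmax(st[1:,4]); b=(lab==i).astype(np.uint8); print(st[i])
o=cv2.morphologyEx(b,cv2.MORPH_OPEN,cv2.getStructuringElement(cv2.MORPH_ELLIPSE,(29,29)))
c=max(cv2.findContours(o,0,1)[0],key=cv2.contourArea)[:,0]; P=pt(C,c,89).astype(np.float32); (x,y),rad=cv2.minEnclosingCircle(P); v,u=np.nonzero(o); print('circle',x,y,rad,'cen',pt(C,np.c_[u,v],89).mean(0))
l=cv2.morphologyEx(b&(1-o),cv2.MORPH_OPEN,np.ones((3,3))); n,lab,st,ce=cv2.connectedComponentsWithStats(l); j=1+np.argmax(st[1:,4]); q=pt(C,ce[j],75)[0]; print('lug',st[j],q,'ang',np.degrees(np.arctan2(q[1]-y,q[0]-x)))
print('\n'.join(''.join('.#o'[k] for k in r_) for r_ in (b+o)[40:150:3,270:380:2]))
need(x,y,69,np.degrees(np.arctan2(q[1]-y,q[0]-x)))
E
python3 cup.py w24
```

```text
time: 67.95
tool_pos: [612.0, 130.0, 195.3]
tcp_rot: [180.0, -0.2, 174.9]
ft_force: [0.2, -0.6, 0.9]
finger_gap: 70.0
grip_force: 0.0
time: 68.95
tool_pos: [611.6, 125.2, 195.5]
tcp_rot: [-179.7, 0.0, 89.3]
ft_force: [1.7, -0.1, 0.7]
finger_gap: 69.9
grip_force: 0.0
time: 69.65
tool_pos: [612.1, 125.3, 196.6]
tcp_rot: [-179.9, 0.1, 50.3]
ft_force: [-0.1, -0.1, -0.9]
finger_gap: 69.8
grip_force: 0.0
[ 295   32   62   92 3711]
circle 669.568603515625 189.5445098876953 24.447839736938477 cen [669.75167282 189.41586311]
lug [318  32  19  25 425] [692.64692098 214.53132339] ang 47.27381792204892
.........................#########.....................
.........................#########.....................
.........................#########.....................
.........................#########.....................
.........................########......................
........................####o####......................
........................ooooooooo......................
.....................ooooooooooooooo...................
...................ooooooooooooooooooo................
[... 932 characters left out ...]
ooooo................
...................oooooooooooooooooo..................
......................oooooooooooo.....................
.......................................................
.......................................................
.......................................................
.......................................................
.......................................................
.......................................................
.......................................................
.......................................................
.......................................................
need mm [ 86.2   3.2 127.9] turn 3.0 yaw now 50.3 q6 47 t 69.7
```

```bash
python3 -m handwheel '[[0.03,0.001,0,0],[0.03,0.001,0,0],[0.0262,0.0012,0.01,3.0],[0,0,0.03,0],[0,0,0.03,0],[0,0,0.02,0],[0,0,0,0],[0,0,0,0],[0,0,0,0]]' 0.07
python3 -c "
from h import *
need(669.6,189.5,66,47.3)"
```

```text
time: 70.6
tool_pos: [671.8, 189.7, 110.7]
tcp_rot: [179.9, -0.1, 47.2]
ft_force: [0.6, -0.2, 0.1]
finger_gap: 69.8
grip_force: 0.0
need mm [-1.8 -1.6 44.7] turn -0.1 yaw now 47.2 q6 54 t 70.6
```

```bash
python3 -m handwheel '[[-0.0016,-0.0016,0.015,0],[0,0,0.015,0],[0,0,0.01,0],[0,0,0.0045,0],[0,0,0,0],[0,0,0,0]]' 
python3 -m handwheel '[[0,0,0,0],[0,0,0,0],[0,0,0,0],[0,0,0,0],[0,0,0,0]]' 0.0 50
python3 -c "
from h import *
need(669.6,189.5,66,47.3)"
python3 -m handwheel '[[0,0,-0.01,0],[0,0,-0.02,0],[0,0,-0.04,0],[0,0,-0.04,0],[0,0,0,0],[0,0,0,0]]'
python3 -c "
from h import *
need(602.5,-332.6,130,3.2)"
```

```text
time: 71.2
tool_pos: [668.5, 189.4, 64.1]
tcp_rot: [180.0, -0.0, 47.2]
ft_force: [-0.5, -0.7, 0.6]
finger_gap: 69.9
grip_force: 0.0
time: 71.7
tool_pos: [669.3, 189.6, 65.3]
tcp_rot: [179.9, -0.1, 47.2]
ft_force: [0.3, 1.0, 5.3]
finger_gap: 46.8
grip_force: 52.2
need mm [ 0.2  0.3 -0.7] turn -0.1 yaw now 47.2 q6 54 t 71.7
time: 72.3
tool_pos: [669.1, 189.7, 175.9]
tcp_rot: [179.9, -0.1, 47.2]
ft_force: [-0.4, -0.1, -2.6]
finger_gap: 46.4
grip_force: 51.6
need mm [-428.4  306.2   45.3] turn 44.0 yaw now 47.2 q6 54 t 72.3
```

```bash
python3 -m handwheel '[[-0.016,0.0112,0,0],[-0.03,0.022,0,0],[-0.032,0.023,0,0],[-0.032,0.023,0,0],[-0.032,0.023,0,0],[-0.032,0.023,0,0],[-0.032,0.023,0,0],[-0.032,0.023,0,0],[-0.032,0.023,0,0],[-0.032,0.023,0,0]]'
python3 -m handwheel '[[-0.032,0.023,0,0],[-0.032,0.022,0,0],[-0.032,0.023,0,0],[-0.0304,0.021,0,0],[0,0,0,7.4],[0,0,0,7.4],[0,0,0,7.4],[0,0,0.01,7.4],[0,0,0.02,7.4],[0,0,0.03,7.0]]'
python3 -m handwheel '[[0,0,0.03,0],[0,0,0.015,0],[0,0,0,0],[0,0,0,0],[0,0,0,0]]'
python3 -c "
from h import *
need(602.5,-332.6,50,3.2)"; sed -i 's/m\[:160\]=0/m[:120]=0/' chk.py; python3 chk.py w25
```

```text
time: 73.3
tool_pos: [619.9, -181.5, 171.4]
tcp_rot: [-179.8, 0.1, 47.1]
ft_force: [0.8, -1.3, -1.3]
finger_gap: 46.5
grip_force: 51.6
time: 74.3
tool_pos: [600.8, -333.6, 113.1]
tcp_rot: [180.0, 0.0, 2.8]
ft_force: [1.0, 0.4, -1.3]
finger_gap: 46.2
grip_force: 51.7
time: 74.8
tool_pos: [602.6, -333.7, 71.2]
tcp_rot: [179.9, -0.1, 3.2]
ft_force: [0.6, 0.1, -0.5]
finger_gap: 46.1
grip_force: 51.7
need mm [-0.1 -1.2 21.2] turn -0.0 yaw now 3.2 q6 54 t 74.8
[282 165  53  68 675] z42 [[45.2, -21.4], [3.7, 8.9]] z29 [[42.6, -23.1], [-2.1, 9.6]]
[337 200   9  15  74] z42 [[24.6, 9.8], [15.2, 15.3]] z29 [[20.4, 10.5], [10.4, 16.4]]
```

Run:
```python
from tx import *
f='w25'; im,C=load(f); a=np.load(f'pics/{f}.npy'); H,S,V=[q.astype(int) for q in cv2.split(cv2.cvtColor(im,cv2.COLOR_BGR2HSV))]
m=(H>98)&(H<112)&(S>140)&(V>60)
for r_ in (163,165,167,170,173,176):
    c=np.nonzero(m[r_,250:400])[0]+250
    if len(c): print(r_,c[0],c[-1],tx(f,[(c[0],r_),(c[-1]+1,r_)],29-a[0][2]).tolist(),tx(f,[(c[0],r_),(c[-1]+1,r_)],42-a[0][2]).tolist())
y=(H>12)&(H<32)&(S>90)
for r_ in range(180,262,8):
    c=np.nonzero(y[r_,250:400])[0]+250
    if len(c): print('cup',r_,c[0],c[-1],len(c))
```

```text
165 304 334 [[42.6, -9.8], [42.6, 9.0]] [[45.2, -9.1], [45.2, 8.3]]
167 303 334 [[41.4, -10.4], [41.4, 9.0]] [[44.1, -9.7], [44.1, 8.3]]
170 303 334 [[39.5, -10.4], [39.5, 9.0]] [[42.4, -9.7], [42.4, 8.4]]
173 303 334 [[37.7, -10.5], [37.7, 9.0]] [[40.6, -9.7], [40.6, 8.4]]
176 303 334 [[35.8, -10.5], [35.8, 9.0]] [[38.9, -9.8], [38.9, 8.4]]
cup 180 308 334 27
cup 188 306 336 31
cup 196 306 336 31
cup 204 307 335 29
cup 212 307 335 29
cup 220 299 344 46
cup 228 288 355 68
cup 236 283 362 80
cup 244 278 363 86
cup 252 277 369 44
cup 260 272 371 40
```

```bash
python3 -m handwheel '[[-0.0006,-0.0011,0.005,0],[0,0,0.005,0],[0,0,0.005,0],[0,0,0.003,0],[0,0,0.002,0],[0,0,0,0],[0,0,0,0]]'
python3 -m handwheel '[[0,0,0.001,0],[0,0,0.001,0],[0,0,0.001,0],[0,0,0.001,0],[0,0,0,0],[0,0,0,0]]'
python3 -c "
from h import *
need(602.5,-332.6,50,3.2)"
```

```text
time: 75.55
tool_pos: [600.9, -331.9, 49.1]
tcp_rot: [-180.0, 0.0, 3.2]
ft_force: [0.3, 0.9, 0.6]
finger_gap: 46.3
grip_force: 51.9
time: 76.15
tool_pos: [601.2, -332.0, 45.1]
tcp_rot: [180.0, -0.0, 3.2]
ft_force: [0.5, -0.9, 1.2]
finger_gap: 46.3
grip_force: 52.0
need mm [ 1.3  0.7 -4.9] turn -0.0 yaw now 3.2 q6 54 t 76.2
```

```bash
python3 -m handwheel '[[0,0,0,0],[0,0,0,0],[0,0,0,0],[0,0,-0.02,0],[0,0,-0.02,0],[0,0,0,0]]' 0.062
python3 -m handwheel '[[0,0,0,0],[0,0,0,0],[0,0,0,0],[0,0,0,0]]' 0.042
python3 -m handwheel '[[0,0,0.005,0],[0,0,0.003,0],[0,0,0.002,0],[0,0,0.002,0],[0,0,0.001,0],[0,0,0.001,0],[0,0,0,0],[0,0,0,0]]'
python3 -m handwheel '[[0,0,0.001,0],[0,0,0.001,0],[0,0,0.001,0],[0,0,0,0],[0,0,0,0]]'
```

```text
time: 76.75
tool_pos: [602.9, -333.0, 88.8]
tcp_rot: [179.8, -0.3, 3.2]
ft_force: [1.1, -0.1, 1.0]
finger_gap: 62.1
grip_force: 0.0
time: 77.15
tool_pos: [600.3, -331.4, 83.8]
tcp_rot: [-179.9, 0.1, 3.2]
ft_force: [0.1, 0.6, -0.7]
finger_gap: 41.8
grip_force: 0.0
time: 77.95
tool_pos: [601.0, -331.9, 71.2]
tcp_rot: [180.0, -0.0, 3.2]
ft_force: [0.8, 0.3, -0.9]
finger_gap: 42.0
grip_force: 0.0
time: 78.45
tool_pos: [600.9, -331.8, 68.0]
tcp_rot: [-180.0, 0.0, 3.2]
ft_force: [-0.2, -0.2, 0.1]
finger_gap: 41.6
grip_force: 0.0
```

```bash
python3 -m handwheel '[[0,0,0.001,0],[0,0,0.001,0],[0,0,0.001,0],[0,0,0,0]]'; python3 -m handwheel '[[0,0,0.001,0],[0,0,0.001,0],[0,0,0,0]]';python3 -m handwheel '[[0,0,0.001,0],[0,0,0.001,0],[0,0,0,0]]'
```

```text
time: 78.85
tool_pos: [601.0, -331.9, 65.0]
tcp_rot: [180.0, -0.0, 3.2]
ft_force: [1.3, 0.1, 0.9]
finger_gap: 42.2
grip_force: 0.5
time: 79.15
tool_pos: [600.9, -331.9, 62.9]
tcp_rot: [180.0, 0.0, 3.2]
ft_force: [0.4, -0.5, 1.1]
finger_gap: 42.3
grip_force: 0.5
time: 79.45
tool_pos: [601.0, -331.9, 61.3]
tcp_rot: [180.0, -0.0, 3.2]
ft_force: [-1.1, 0.3, 3.1]
finger_gap: 42.1
grip_force: 1.9
```

```bash
python3 -m handwheel '[[0,0,0.001,0],[0,0,0.0005,0],[0,0,0,0]]'; python3 -m handwheel '[[0,0,0.001,0],[0,0,0.0005,0],[0,0,0,0]]'; python3 -m handwheel '[[0,0,0.0005,0],[0,0,0,0],[0,0,0,0]]'
```

```text
time: 79.75
tool_pos: [601.1, -332.0, 61.3]
tcp_rot: [180.0, -0.0, 3.2]
ft_force: [-4.8, 3.1, 13.1]
finger_gap: 41.9
grip_force: 6.3
time: 80.05
tool_pos: [601.2, -332.0, 61.1]
tcp_rot: [180.0, -0.0, 3.2]
ft_force: [-9.1, 5.9, 20.6]
finger_gap: 42.1
grip_force: 10.6
time: 80.35
tool_pos: [601.3, -332.0, 61.1]
tcp_rot: [180.0, -0.0, 3.2]
ft_force: [-10.4, 5.6, 23.7]
finger_gap: 41.7
grip_force: 12.0
```

```bash
python3 -m handwheel '[[0,0,-0.02,0],[0,0,-0.04,0],[0,0,-0.04,0],[-0.03,0,-0.03,0],[-0.03,-0.02,-0.03,0],[-0.03,-0.03,-0.02,0],[-0.03,-0.03,0,0],[0,0,0,0],[0,0,0,0],[0,0,0,0]]' 0.05
python3 - <<'E'
from h import *
im,C=shot('wrist','w26'); t=r.snapshot('top')[:,:,::-1]; print(pose()[1])
a=cv2.resize(im[0:230,90:560],(800,392)); b=cv2.resize(t[95:265,130:460],(400,206),interpolation=cv2.INTER_CUBIC); c=np.zeros((600,800,3),np.uint8); c[:392]=a; c[392:598,:400]=b
sc=r.snapshot('scene')[:,:,::-1]; c[392:598,400:]=cv2.resize(sc[140:346,130:530],(400,206)); cv2.imwrite('pics/final.png',c)
E
```

```text
time: 81.35
tool_pos: [477.3, -259.1, 237.7]
tcp_rot: [180.0, -0.0, 3.2]
ft_force: [0.5, -0.3, -0.4]
finger_gap: 49.9
grip_force: 0.0
[ 477.47569213 -259.27078634  237.46634993]
```

View pics/final.png

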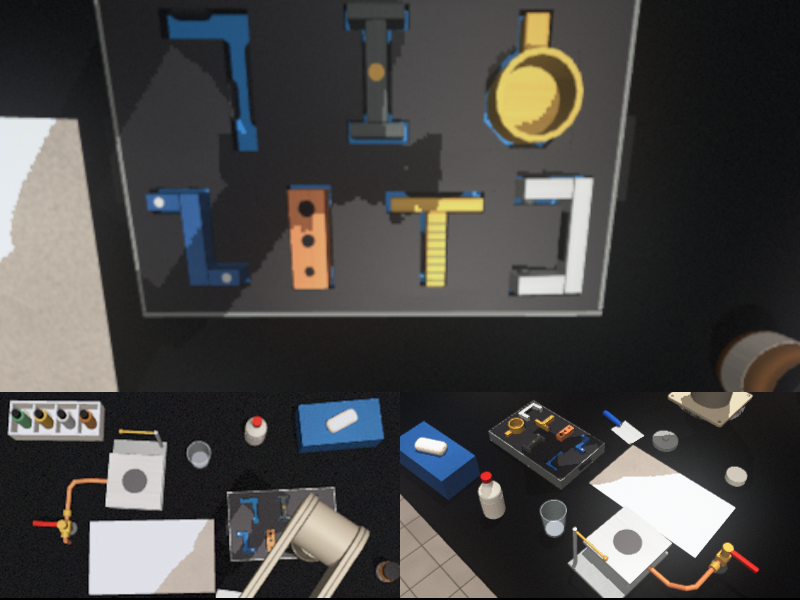

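```bash
python3 -c "
from h import *
need(550.8,-346.8,60,3.2)"
```

```text
need mm [ 68.5  91.5 177.3] turn -0.1 yaw now 3.1 q6 53 t 81.5
```

```bash
python3 -m handwheel '[[0.034,0.045,0.02,0],[0.0345,0.0465,0.03,0],[0,0,0.04,0],[0,0,0.04,0],[0,0,0.03,0],[0,0,0.01,0],[0,0,0.005,0],[0,0,0,0],[0,0,0,0],[0,0,0,0]]' 0.0
python3 -m handwheel '[[0,0,0.002,0],[0,0,0.002,0],[0,0,0.001,0],[0,0,0.001,0],[0,0,0,0],[0,0,0,0]]'
python3 -m handwheel '[[0,0,0.001,0],[0,0,0.0005,0],[0,0,0.0005,0],[0,0,0,0],[0,0,0,0]]'
```

```text
time: 82.5
tool_pos: [536.8, -329.6, 75.2]
tcp_rot: [179.9, -0.2, 3.2]
ft_force: [-0.2, -0.1, 0.9]
finger_gap: -0.0
grip_force: 0.0
time: 83.1
tool_pos: [535.5, -328.6, 66.7]
tcp_rot: [-180.0, 0.0, 3.2]
ft_force: [0.8, -0.4, 0.2]
finger_gap: 0.2
grip_force: 0.0
time: 83.6
tool_pos: [535.5, -328.7, 64.8]
tcp_rot: [-180.0, 0.0, 3.2]
ft_force: [0.0, 0.4, -0.2]
finger_gap: -0.2
grip_force: 0.0
```

```bash
python3 -m handwheel '[[0.007,0.009,0,0],[0.0073,0.01,0,0],[0,0,0.003,0],[0,0,0.003,0],[0,0,0.002,0],[0,0,0,0],[0,0,0,0]]'
python3 -m handwheel '[[0,0,0.001,0],[0,0,0.001,0],[0,0,0,0],[0,0,0,0]]'
python3 -m handwheel '[[0,0,0.001,0],[0,0,0.0005,0],[0,0,0,0],[0,0,0,0]]'
```

```text
time: 84.3
tool_pos: [550.6, -346.5, 56.7]
tcp_rot: [-180.0, 0.0, 3.2]
ft_force: [0.9, 0.4, -0.6]
finger_gap: -0.3
grip_force: 0.0
time: 84.7
tool_pos: [551.0, -346.8, 55.0]
tcp_rot: [180.0, -0.0, 3.2]
ft_force: [0.2, 1.0, 1.1]
finger_gap: -0.3
grip_force: 0.8
time: 85.1
tool_pos: [550.9, -346.9, 53.3]
tcp_rot: [180.0, -0.0, 3.2]
ft_force: [-0.2, 2.5, 2.9]
finger_gap: -0.1
grip_force: 1.1
```

```bash
python3 -m handwheel '[[0,0,0.0005,0],[0,0,0.0005,0],[0,0,0,0],[0,0,0,0]]'
python3 -m handwheel '[[0,0,0.0005,0],[0,0,0.0005,0],[0,0,0,0],[0,0,0,0]]'
python3 -m handwheel '[[0,0,-0.01,0],[-0.02,0.001,-0.01,0],[-0.02,0.001,0,0],[-0.018,0.001,0,0],[0,0,0,0],[0,0,0,0],[0,0,0,0]]'
python3 -c "
from h import *
need(492.9,-350,56,3.2)"
```

```text
time: 85.5
tool_pos: [551.0, -346.8, 53.1]
tcp_rot: [-180.0, -0.0, 3.2]
ft_force: [-2.7, 3.4, 8.1]
finger_gap: -0.0
grip_force: 4.0
time: 85.9
tool_pos: [551.0, -346.8, 53.0]
tcp_rot: [180.0, -0.0, 3.2]
ft_force: [-6.2, 6.4, 14.2]
finger_gap: 0.3
grip_force: 7.3
time: 86.6
tool_pos: [493.8, -353.2, 71.5]
tcp_rot: [180.0, -0.0, 3.2]
ft_force: [-1.2, -0.5, 0.3]
finger_gap: -0.1
grip_force: 0.0
need mm [-0.7 -3.3 15.5] turn -0.0 yaw now 3.2 q6 46 t 86.6
```

Leg 1 is now down at 53.0. Next, the other leg and then the bar's middle.

```bash
python3 -m handwheel '[[-0.0007,-0.003,0.005,0],[0,0,0.005,0],[0,0,0.003,0],[0,0,0.002,0],[0,0,0.001,0],[0,0,0,0],[0,0,0,0]]'
python3 -m handwheel '[[0,0,0.001,0],[0,0,0.001,0],[0,0,0,0],[0,0,0,0]]'
python3 -m handwheel '[[0,0,0.0005,0],[0,0,0.0005,0],[0,0,0.0005,0],[0,0,0,0],[0,0,0,0]]'
python3 -m handwheel '[[0,0,-0.01,0],[0.015,0.01,-0.01,0],[0.0155,0.0117,0,0],[0,0,0,0],[0,0,0,0],[0,0,0,0]]'
python3 -c "
from h import *
need(523.1,-370.4,56,3.2)"
```

```text
time: 87.3
tool_pos: [492.4, -350.2, 55.5]
tcp_rot: [180.0, -0.0, 3.2]
ft_force: [0.1, 0.5, 0.4]
finger_gap: -0.3
grip_force: 0.0
time: 87.7
tool_pos: [492.2, -350.1, 53.3]
tcp_rot: [180.0, 0.0, 3.2]
ft_force: [0.4, 0.7, 0.2]
finger_gap: -0.2
grip_force: 0.0
time: 88.2
tool_pos: [492.4, -350.1, 53.1]
tcp_rot: [180.0, -0.0, 3.2]
ft_force: [-3.6, 3.5, 9.7]
finger_gap: 0.1
grip_force: 5.0
time: 88.8
tool_pos: [523.2, -369.6, 71.3]
tcp_rot: [-179.9, 0.1, 3.2]
ft_force: [-0.0, 0.7, 0.6]
finger_gap: -0.0
grip_force: 0.0
need mm [-0.1  0.9 15.3] turn -0.0 yaw now 3.2 q6 47 t 88.8
```

```bash
python3 -m handwheel '[[0,0.0009,0.005,0],[0,0,0.005,0],[0,0,0.003,0],[0,0,0.002,0],[0,0,0.001,0],[0,0,0.001,0],[0,0,0,0],[0,0,0,0]]'
python3 -m handwheel '[[0,0,0.001,0],[0,0,0.0005,0],[0,0,0.0005,0],[0,0,0,0],[0,0,0,0]]'
python3 -m handwheel '[[0,0,-0.01,0],[0.015,-0.01,-0.01,0],[0.0135,-0.0115,0,0],[0,0,0.008,0],[0,0,0.006,0],[0,0,0,0],[0,0,0,0]]'
python3 -m handwheel '[[0,0,0.001,0],[0,0,0.001,0],[0,0,0,0],[0,0,0,0]]'
python3 -m handwheel '[[0,0,0.001,0],[0,0,0.0005,0],[0,0,0,0],[0,0,0,0]]'
```

```text
time: 89.6
tool_pos: [524.0, -371.0, 55.0]
tcp_rot: [180.0, -0.0, 3.2]
ft_force: [0.2, 0.6, -0.4]
finger_gap: 0.1
grip_force: 0.0
time: 90.1
tool_pos: [524.0, -371.0, 53.1]
tcp_rot: [180.0, -0.0, 3.2]
ft_force: [-1.3, 1.4, 2.6]
finger_gap: -0.2
grip_force: 1.7
time: 90.8
tool_pos: [550.4, -347.6, 57.7]
tcp_rot: [-179.9, 0.1, 3.1]
ft_force: [0.4, 0.8, -0.1]
finger_gap: 0.2
grip_force: 0.0
time: 91.2
tool_pos: [551.2, -348.1, 57.0]
tcp_rot: [180.0, -0.0, 3.1]
ft_force: [-0.5, 0.2, 1.0]
finger_gap: -0.1
grip_force: 0.0
time: 91.6
tool_pos: [551.2, -347.9, 55.3]
tcp_rot: [-180.0, 0.0, 3.2]
ft_force: [0.4, -0.3, -0.1]
finger_gap: -0.1
grip_force: 0.0
```

```bash
python3 -m handwheel '[[0,0,0.001,0],[0,0,0.0005,0],[0,0,0,0],[0,0,0,0]]'
python3 -m handwheel '[[0,0,0.0005,0],[0,0,0.0005,0],[0,0,0.0005,0],[0,0,0,0],[0,0,0,0]]'
```

```text
time: 92.0
tool_pos: [551.2, -347.9, 53.8]
tcp_rot: [-180.0, 0.0, 3.2]
ft_force: [0.2, 0.1, 1.0]
finger_gap: 0.2
grip_force: 0.0
time: 92.5
tool_pos: [551.3, -348.0, 53.1]
tcp_rot: [180.0, -0.0, 3.2]
ft_force: [-2.3, 2.2, 5.3]
finger_gap: -0.1
grip_force: 2.8
```

```bash
python3 -m handwheel '[[0,0,-0.012,0],[0,0,-0.012,0],[0.014,-0.006,0,0],[0.0155,-0.007,0,0],[0,0,0,0],[0,0,0.004,0],[0,0,0.004,0],[0,0,0.002,0],[0,0,0,0],[0,0,0,0]]'
python3 -m handwheel '[[0,0,0.001,0],[0,0,0.001,0],[0,0,0,0],[0,0,0,0]]'
python3 -m handwheel '[[0,0,0.001,0],[0,0,0.0005,0],[0,0,0,0],[0,0,0,0]]'
python3 -m handwheel '[[0,0,0.0005,0],[0,0,0.0005,0],[0,0,0,0],[0,0,0,0]]'
```

```text
time: 93.5
tool_pos: [579.6, -333.5, 66.1]
tcp_rot: [-180.0, 0.0, 3.1]
ft_force: [-0.4, -0.2, 0.9]
finger_gap: -0.0
grip_force: 0.0
time: 93.9
tool_pos: [579.9, -333.4, 64.4]
tcp_rot: [180.0, -0.0, 3.2]
ft_force: [-0.2, -0.3, -1.2]
finger_gap: -0.3
grip_force: 0.0
time: 94.3
tool_pos: [580.0, -333.4, 63.1]
tcp_rot: [180.0, -0.0, 3.2]
ft_force: [-0.6, -0.1, 2.5]
finger_gap: 0.0
grip_force: 1.6
time: 94.7
tool_pos: [580.1, -333.4, 63.1]
tcp_rot: [180.0, -0.0, 3.2]
ft_force: [-6.1, 2.8, 10.3]
finger_gap: 0.3
grip_force: 4.9
```

```bash
python3 -m handwheel '[[0,0,-0.012,0],[0,0,-0.002,0],[0.022,0,0,0],[0.022,0,0,0],[0,0,0,0],[0,0,0.006,0],[0,0,0.004,0],[0,0,0.002,0],[0,0,0,0],[0,0,0,0]]'
python3 -m handwheel '[[0,0,0.001,0],[0,0,0.001,0],[0,0,0,0],[0,0,0,0]]'
python3 -m handwheel '[[0,0,0.001,0],[0,0,0.0005,0],[0,0,0,0],[0,0,0,0]]'
python3 -m handwheel '[[0,0,-0.03,0],[0,0,-0.04,0],[0,0.02,-0.04,0],[0,0,0,0],[0,0,0,0]]'
python3 -c "
from h import *
need(609,-242.3,70,3.2); need(518.5,-283.3,70,3.2)"
```

```text
time: 95.7
tool_pos: [623.4, -331.1, 63.6]
tcp_rot: [-180.0, 0.0, 3.1]
ft_force: [-0.6, -0.0, 0.1]
finger_gap: 0.1
grip_force: 0.0
time: 96.1
tool_pos: [623.9, -331.2, 63.1]
tcp_rot: [180.0, -0.0, 3.2]
ft_force: [-2.9, 1.4, 7.6]
finger_gap: 0.2
grip_force: 3.7
time: 96.5
tool_pos: [624.1, -331.2, 63.0]
tcp_rot: [180.0, -0.0, 3.2]
ft_force: [-7.0, 3.9, 14.8]
finger_gap: 0.1
grip_force: 7.5
time: 97.0
tool_pos: [625.8, -352.1, 172.5]
tcp_rot: [179.9, -0.2, 3.1]
ft_force: [-0.3, -0.1, -0.6]
finger_gap: -0.1
grip_force: 0.0
need mm [ -11.1 -110.8  102.2] turn -0.1 yaw now 3.1 q6 53 t 97.0
need mm [-103.7  -74.7  102. ] turn -0.1 yaw now 3.1 q6 53 t 97.0
```

```bash
python3 -c "
from bench import r
print(r.hand_in())"
```

```text
the job is handed in; nothing more can be done
None
```

I shut the gas with the red lever square across the pipe to within about 1°. I then pressed the snap gauge, tee, block, zee, I-bar and cup fully home in their cutouts (there was no bracket in this run), and handed the job in at 97 s with the beaker and jar never touched.

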